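Find a small satellite's heavy side in its turnover stand and hold it down

ROBOT

A 6-joint arm with a two-finger parallel gripper is mounted at the origin on the work surface. World frame = base frame: x ahead of the robot, y to its left, z up, the work surface at z = 0. Lengths are in m, angles in degrees, forces in N, time in s.
With the tool pointing down it reaches from about 0.35 to 0.875 m from the base axis. Payload 4.2 kg.
Tool frame: the origin (TCP) lies between the finger pads; the fingertips stand 11 mm ahead of it and the grasp point (between the pads) lies 8 mm behind it; z points along the fingers, y is the direction in which the jaws open and shut (so a half turn about z gives the same grasp; the last joint's range is limited). The gripper opens to 87 mm and grips with 3 to 60 N. Pads are 19 mm wide; open, the fingers measure 117 mm over their backs; the gripper's body (75 mm by 190 mm) begins 51 mm behind the grasp point.
Start: joints at [85.634, 22.042, 0.453, 0, -68.411, -14.817], TCP at [0.205, 0.59, 0.234] pointing down, gripper open.
Joint ranges: [-179.83, 179.83], [-69.29, 118.12], [-61.27, 80.66], [-181.25, 117.63], [-171.15, -9.14], [-177.46, 177.46]. Speed limits (degrees/s): [159.86, 159.86, 180, 180, 180, 180].

INTERFACE

Orientations are given as a 3x3 rotation matrix whose columns are the frame's x, y, z axes.
In Python, from station import sense, capture, get_calibration, finish_job, search_frame, cut_out gives the robot as it stands.
- The arm moves only by the tool arm_command, never from a script. Its argument "rows" is a list of rows, each an object with "fingers": the opening in per cent of the stroke, from 0 (shut) to 100 (fully open); "travel": the shift along the tool's x, y, z in cm, a list of three; "roll": the turn about the tool's z in degrees. A call has 1 to 10 rows; each row is the pose to reach, as a shift and turn from the pose commanded when the call began, along the tool's axes at that moment; what a row does not reach only later rows make up. A row lasts 1/10 s, in which the tool goes at most 50 mm and 8.59 degrees, less where a joint would pass 70% of its speed; a pose out of reach is approached as far as the arm can. A call with a gripper value outside its range is refused whole. The fingers move at their own pace and stop on an object; the grip force is fixed at half the most. Time passes only in rows, so rows that repeat a pose let the fingers close. It gives the time, the measured TCP pose, the force and the opening at its end, in the units of the state.
- sense(): the state, without advancing time (a new reading comes with each control period).
- capture(name): name is "scene" or "top" or "wrist"; returns (picture, depth): 384x512x3 uint8, red, green, blue; 384x512 float32, m along the optical axis (not along the pixel's ray), 0 where there is no reading.
- get_calibration(name): a dict with "fov_y" (degrees; the focal length in pixels is half the picture's height over the tangent of half this angle, whatever the lens; pixels are square), "cx", "cy" (the principal point, pixels), "origin" and "attitude" of the camera in the world; the wrist camera has in their place "mount" (4x4, takes a point from camera to tool coordinates, whose origin is the TCP and whose axes are the flange's). Camera axes: x right, y down, z forward; pixel columns grow to the right and rows downward; lengths in m; the calibration is good to about 2 mm. A picture is of the moment at which its call begins: read the wrist's pose just before it. get_calibration takes no time and is no camera call.
- finish_job(): hands the job in, once; it reports no verdict.
Trained networks look in the newest picture that a camera, given by its name, has taken for a name from the list of things; names that differ only in an ending like _2 or _b are one class to them, and where a whole thing is asked for, a point or a joint stands for the part that bears it (a point fixed in the world has none). Each returns a list of dicts, best first, with "p" (0 to 1); they miss things now and then, are a little off and sometimes report something else, mostly with a low value. They report only what shows in the picture. A call takes as long as a camera call.
- search_frame(camera, label): "position" ([x, y, z] in m, in world coordinates, good to about 4 mm: the middle of the surface that is visible of it).
- cut_out(camera, label): "mask" (384x512 bool, what is visible of it).
The state is a dict: "time_s": time; "joints": joint angles; "joint_velocities": joint speeds; "effort": joint torques, N m; "tcp_pos": TCP position; "ee_rot": TCP orientation; "wrist_force": force on the tool from outside, world axes, zero at the start; "moment": the same for the moment, N m; "gripper_width": opening from 0.0 (shut) to 1.0 (fully open).
Only numpy, scipy, OpenCV 4.12 (cv2) and the standard library are available. Lean on these libraries where they do the work, as an engineer would, in place of code of your own. Each camera call takes 0.05 s, during which the arm holds its last target. There are 200 camera calls.

TASK

Before a colleague slackens the drag brake of the turnover stand, the satellite in it must lie heavy side straight down, or it would swing. Grip the handwheel by its yellow handle, spin the satellite slowly through at least half a turn to feel where its weight lies, then bring the heavy side straight down and finish while still gripping the handle and holding it still. Keep off the satellite itself and leave the loose things on the bench where they are.

Things in the scene. Friction and masses are not known exactly. Their poses are not given: they have to be found in the camera images.
- stand: Aluminium turnover stand, bolted down: base plate 170 x 215 mm, 18 mm high; two uprights 14 mm thick, 50 mm wide, 155 mm high, at y = -84 and +84 mm, a cube satellite turning between them. Origin: centre of the underside; z up; the level turning axis runs along y, 130 mm above the origin. Drag brake with black star knob outside the +y upright: leave it.
- handwheel: Black 3-spoke handwheel, 160 mm across, rim 16 mm thick, beyond the stand's -y upright. Origin: its centre, on the axis, at y = -125 mm of the stand. Its y = the stand's y, its z points to the handle. Wheel and satellite turn as one, without stops; turn = angle of its z from straight up. The drag brake resists with a steady 0.28 N m (3.8 N at the handle) and keeps it wherever it is left.
- handle_mid (a point): Where to pinch the yellow handle, 28 mm from its free end: a level round grip, 22 mm thick, 70 mm long, standing out along -y from the wheel's rim, 74 mm from the axis. This point is 56 mm from the wheel's mid-plane, 48 mm from its face. The sleeve spins freely on its pin, so a hand gripping it from above can carry it right round the circle without tilting. Wheel and handle are in balance.
- satellite (a point): Centre of the cube satellite, on the axis: 100 x 100 x 113 mm, closed, between two blue end frames; dark solar cells on three sides, bare aluminium on the fourth. One side is heavier; any side, not to be told by looking. Its weight adds to or takes from the drag by up to 0.19-0.24 N m (2.6-3.2 N at the handle), most when level with the axis, nothing straight up or down. Delicate: do not touch.
- caliper: Bystander: dial caliper lying flat, 210 mm long, steel with a yellow body and white dial. Origin: underside, near the dial.
- driver: Bystander: red-handled screwdriver, 190 mm, lying flat. Origin: underside, middle.
- boards: Bystander: stack of circuit boards in a black open frame, 100 x 96 x 140 mm, standing upright. Origin: centre of the underside.
- carton: Bystander: small cardboard carton, 110 x 80 x 60 mm. Origin: centre of the underside.

How it is judged:
By the outcome, as a careful person would: the job done as asked, in the order asked, and still so for the second after the job is handed in, while the arm keeps its last pose, push and grip.
It also fails if it takes over 67 s, if anything falls off the work surface, if the arm or the gripper's body presses on something with over 40 N, if the wrist force passes 120 N, or if a joint passes its speed limit or range.

## Working session

There is one attempt and no reset: what is moved stays moved. The work goes in short steps, Python scripts to look and compute and a tool call to move; the robot and the scene stay as the last step left them, time stands still between calls to the robot, and variables do not carry over. Pictures are saved under pics/ and viewed, about 8 in all and at most 12, crops included, and the job is handed in when it is done.

Besides the shell and the picture viewer there is one more tool, called after ">>>" in YAML: its name, and indented under it one key for each argument. arm_command: Moves the arm, as the interface text tells. Its arguments: {"type":"object","properties":{"rows":{"type":"array","items":{"type":"object","properties":{"fingers":{"type":"number"},"travel":{"type":"array","items":{"type":"number"}},"roll":{"type":"number"}}}}},"required":["rows"]}

```bash
mkdir -p pics
cat > h.py <<'E'
import numpy as np, cv2
from station import *
np.set_printoptions(precision=4,suppress=True)
E
python3 - <<'E'
from h import *
s=sense(); print(s)
for c in ("scene","top"):
    im,d=capture(c); cv2.imwrite(f"pics/{c}0.png",im[:,:,::-1])
    print(c,get_calibration(c))
    for l in ("handle_mid","handwheel","stand","satellite","boards","carton","caliper","driver"):
        print(l,[(np.round(r["position"],3),round(r["p"],2)) for r in search_frame(c,l)[:2]])
E
```

```text
{'time_s': 0.0, 'joints': array([ 85.6338,  22.0915,   0.3799,  -0.029 , -68.4094, -14.8147]), 'joint_velocities': array([-0.0641,  0.0511, -0.0941, -0.0882, -0.0021, -0.0136]), 'effort': array([  0.0006, -39.0665,  18.7402,   4.2196,   0.011 ,  -0.0002]), 'tcp_pos': array([0.2052, 0.5898, 0.2325]), 'ee_rot': array([[ 0.9444, -0.3287, -0.0006],
       [-0.3287, -0.9444, -0.0021],
       [ 0.0001,  0.0022, -1.    ]]), 'wrist_force': array([ 0.5864, -0.3704, -0.1014]), 'moment': array([-0.0157,  0.1151, -0.0351]), 'gripper_width': 1.0010772174935403}
scene {'fov_y': 47.083525193066194, 'cx': 250.11482468771405, 'cy': 191.1385093922975, 'origin': array([ 1.0843, -0.7518,  0.8582]), 'attitude': array([[ 0.8353,  0.3368, -0.4345],
       [ 0.5494, -0.4813,  0.683 ],
       [ 0.0209, -0.8093, -0.5871]])}
handle_mid [(array([0.6  , 0.069, 0.171]), 0.92), (array([ 0.452, -0.339,  0.007]), 0.46)]
handwheel [(array([0.604, 0.066, 0.167]), 0.71), (array([0.803, 0.09 , 0.06 ]), 0.33)]
stand [(array([0.611, 0.066, 0.129]), 0.59)]
satellite [(array([0.604, 0.064, 0.168]), 0.92)]
boards [(array([ 0
[... 184 characters left out ...]
87, 0.454, 0.018]), 0.54)]
top {'fov_y': 45.998173624394134, 'cx': 261.3353011582085, 'cy': 191.6058829939903, 'origin': array([0.4528, 0.0552, 1.4762]), 'attitude': array([[ 0.0013, -0.9961,  0.0879],
       [-1.    , -0.0011,  0.0019],
       [-0.0018, -0.0879, -0.9961]])}
handle_mid [(array([0.575, 0.106, 0.185]), 0.64)]
handwheel [(array([0.574, 0.106, 0.181]), 0.77)]
stand [(array([0.574, 0.114, 0.171]), 0.94)]
satellite [(array([0.575, 0.105, 0.179]), 0.65)]
boards [(array([ 0.722, -0.301,  0.14 ]), 0.73)]
carton [(array([0.784, 0.116, 0.057]), 0.58)]
caliper [(array([ 0.44 , -0.335,  0.008]), 0.77), (array([ 0.722, -0.303,  0.139]), 0.29)]
driver [(array([0.388, 0.461, 0.023]), 0.62)]
```

View pics/scene0.png

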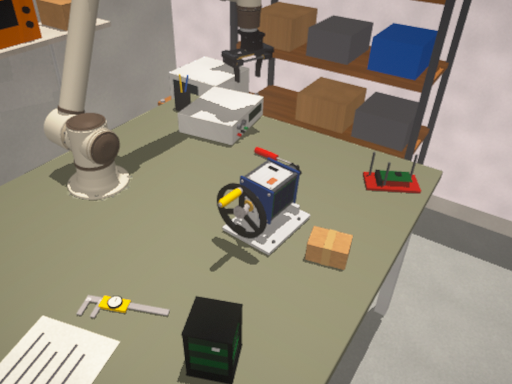

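View pics/top0.png

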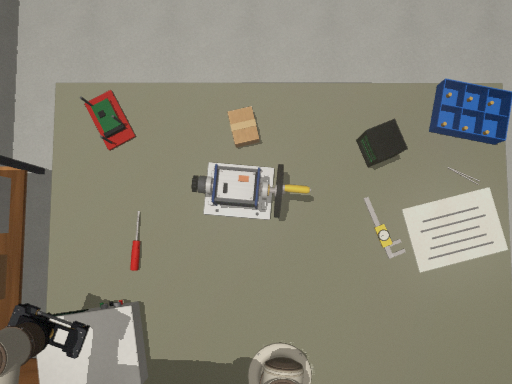

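The scene picture shows the wheel at about (242,210) and its yellow handle at (231,197), pointing towards the camera. In the top picture the handle is at (297,189) and the wheel's edge at x≈279. I'll measure both from depth.

```bash
cat >> h.py <<'E'
def cloud(c,d):
    k=get_calibration(c); f=d.shape[0]/2/np.tan(np.radians(k["fov_y"]/2))
    v,u=np.mgrid[:d.shape[0],:d.shape[1]]
    p=np.stack([(u-k["cx"])/f*d,(v-k["cy"])/f*d,d],-1)
    return p@k["attitude"].T+k["origin"]
def yellow(im,d,P,lo,hi):
    h=cv2.cvtColor(im,cv2.COLOR_RGB2HSV)
    return (h[...,0]>18)&(h[...,0]<35)&(h[...,1]>150)&(h[...,2]>80)&(d>0)&np.all((P>lo)&(P<hi),-1)
E
python3 - <<'E'
from h import *
lo=np.array([.4,-.15,.03]);hi=np.array([.75,.25,.3])
for c in ("scene","top"):
    im,d=capture(c);P=cloud(c,d)
    q=P[yellow(im,d,P,lo,hi)]; print(c,"handle n",len(q),q.min(0),q.max(0),np.median(q,0))
    m=q.mean(0);w=np.linalg.svd(q-m)[2][0];print(" mean",m,"axis",w,"ends",np.percentile((q-m)@w,[1,99]))
    cand=[("handwheel",cut_out(c,"handwheel")),("satellite",cut_out(c,"satellite")),("stand",cut_out(c,"stand"))]
    for n,r in cand:
        for z in r[:2]:
            q=P[z["mask"]&(d>0)]; print(n,z["p"],len(q),q.mean(0),np.percentile(q,2,0),np.percentile(q,98,0))
    # black wheel pixels
    g=im.max(-1)<60
    b=g&np.all((P>lo)&(P<hi),-1)
    q=P[b];print(" black",len(q)); np.save(f"b_{c}.npy",q)
    # base plate: bright pts z 0.01-0.025
    bp=(im.min(-1)>120)&(P[...,2]>.010)&(P[...,2]<.026)&np.all((P[...,:2]>[.45,-.05])&(P[...,:2]<[.72,.28]),-1)
    q=P[bp][:,:2].astype(np.float32);print(" plate",len(q),cv2.minAreaRect(q), np.median(P[bp][:,2]))
E
```

```text
scene handle n 235 [ 0.4996 -0.081   0.1195] [0.5911 0.0373 0.2165] [ 0.579  -0.0378  0.2098]
 mean [ 0.575  -0.0318  0.1965] axis [ 0.0933 -0.7815  0.6169] ends [-0.0949  0.0448]
handwheel 0.93 3578 [0.5959 0.0665 0.1533] [ 0.511  -0.0634  0.0623] [0.6485 0.1886 0.2127]
satellite 0.97 3825 [0.5928 0.0696 0.149 ] [ 0.4975 -0.0622  0.0164] [0.6481 0.1914 0.2125]
stand 0.96 5719 [0.6014 0.0823 0.1103] [ 0.4999 -0.0474  0.001 ] [0.6683 0.2316 0.2105]
 black 1324
 plate 1237 ((0.586247444152832, 0.12975114583969116), (0.21891950070858002, 0.1732572466135025), 85.39924621582031) 0.017727737592417636
top handle n 152 [ 0.5632 -0.0736  0.2024] [ 0.5837 -0.0089  0.2205] [ 0.5719 -0.0426  0.2119]
 mean [ 0.5731 -0.0419  0.2119] axis [-0.0857 -0.9963  0.0024] ends [-0.0332  0.0316]
handwheel 0.73 2538 [0.581  0.0979 0.1733] [ 0.5191 -0.0562  0.019 ] [0.6418 0.1985 0.2136]
satellite 0.84 2441 [0.581  0.0974 0.1779] [ 0.5214 -0.0575  0.0893] [0.639  0.1958 0.2138]
stand 0.75 4278 [0.5765 0.1135 0.1233] [ 0.5025 -0.0452  0.0117] [0.666  0.2492 0.2122]
 black 21
 plate 1176 ((0.5860368609428406, 0.13191093504428864), (0.215033158659935, 0.17048677802085876), 85.19554901123047) 0.01726403690442624
```

The plate fit gives centre (0.586, 0.131) with the stand's y along (0.084, 0.996), and the handle's axis agrees. That puts the wheel centre at about (0.5755, 0.0065, 0.130) and handle_mid at about (0.571, -0.049, 0.203), so the turn is about 0. Next I rise and go halfway towards a point above the handle.

>>> arm_command:
  rows:
    - {"fingers": 100,"travel": [0,0,-4],"roll": 0}
    - {"fingers": 100,"travel": [0,0,-6.8],"roll": 0}
    - {"fingers": 100,"travel": [3.5,3,-6.8],"roll": 5}
    - {"fingers": 100,"travel": [7,6,-6.8],"roll": 10}
    - {"fingers": 100,"travel": [10.5,9,-6.8],"roll": 15}
    - {"fingers": 100,"travel": [14,12,-6.8],"roll": 20}
    - {"fingers": 100,"travel": [17.5,15,-6.8],"roll": 25}
    - {"fingers": 100,"travel": [21,18,-6.8],"roll": 30}
    - {"fingers": 100,"travel": [24.5,21,-6.8],"roll": 35}
    - {"fingers": 100,"travel": [27.8,24.1,-6.8],"roll": 38}

```text
time_s: 2.3
tcp_pos: [0.3893, 0.2696, 0.3019]
ee_rot: [[0.54, -0.842, 0.001], [-0.842, -0.54, 0.001], [-0.0, -0.001, -1.0]]
wrist_force: [0.6, 0.4, 0.6]
gripper_width: 1.001
```

```bash
cat >> h.py <<'E'
def to_tool(target, yaw_jaw=None):
    s=sense();R=s["ee_rot"];return (np.array(target)-s["tcp_pos"])@R*100
E
python3 - <<'E'
from h import *
s=sense();print(s["time_s"],s["joints"],s["tcp_pos"],s["ee_rot"],s["wrist_force"])
R=s["ee_rot"]; print(to_tool([.571,-.049,.30])); t=-np.array([.9964,-.0845,0]); v=R.T@t
print("roll",np.degrees(np.arctan2(-v[0],v[1])))
E
```

```text
2.3 [ 54.4284   4.3776 -13.0754   0.0093 -72.4937 -21.7523] [0.3893 0.2696 0.3019] [[ 0.5399 -0.8417  0.0007]
 [-0.8417 -0.5399  0.0007]
 [-0.0002 -0.0009 -1.    ]] [0.6477 0.447  0.6195]
[36.6262  1.9121  0.1817]
roll 37.52627857163471
```

>>> arm_command:
  rows:
    - {"fingers": 100,"travel": [4.1,0.2,0],"roll": 5}
    - {"fingers": 100,"travel": [8.2,0.4,0],"roll": 10}
    - {"fingers": 100,"travel": [12.3,0.6,0],"roll": 15}
    - {"fingers": 100,"travel": [16.4,0.8,0],"roll": 20}
    - {"fingers": 100,"travel": [20.5,1.1,0],"roll": 25}
    - {"fingers": 100,"travel": [24.6,1.3,0],"roll": 30}
    - {"fingers": 100,"travel": [28.7,1.5,0],"roll": 34}
    - {"fingers": 100,"travel": [32.7,1.7,0],"roll": 37.5}
    - {"fingers": 100,"travel": [36.6,1.9,0.2],"roll": 37.5}
    - {"fingers": 100,"travel": [36.6,1.9,0.2],"roll": 37.5}

```text
time_s: 3.3
tcp_pos: [0.5724, -0.0499, 0.2984]
ee_rot: [[-0.087, -0.996, -0.001], [-0.996, 0.087, -0.001], [0.001, 0.001, -1.0]]
wrist_force: [-0.5, -0.1, 0.1]
gripper_width: 0.999
```

Run:
```python
from h import *
s=sense();im,d=capture("wrist");k=get_calibration("wrist")
print(s["time_s"],s["joints"],s["tcp_pos"],s["ee_rot"],s["wrist_force"],s["moment"])
cv2.imwrite("pics/w1.png",im[:,:,::-1])
f=192/np.tan(np.radians(k["fov_y"]/2));v,u=np.mgrid[:384,:512]
p=np.stack([(u-k["cx"])/f*d,(v-k["cy"])/f*d,d,np.ones_like(d)],-1)@np.array(k["mount"]).T
P=p[...,:3]@s["ee_rot"].T+s["tcp_pos"]
m=yellow(im,d,P,np.array([.4,-.15,.03]),np.array([.75,.25,.3]));q=P[m]
print(len(q),np.percentile(q,1,0),np.percentile(q,99,0),q.mean(0));w=np.linalg.svd(q-q.mean(0))[2][0];print(w)
print(search_frame("wrist","handle_mid")[:2])
```

```text
3.3 [ 11.182   14.954   -0.533    0.0368 -74.6001 -16.1597] [ 0.5724 -0.0499  0.2984] [[-0.0866 -0.9962 -0.0014]
 [-0.9962  0.0866 -0.0009]
 [ 0.001   0.0013 -1.    ]] [-0.5331 -0.0993  0.1116] [ 0.1085  0.0147 -0.0073]
2054 [ 0.5602 -0.0769  0.2005] [ 0.5833 -0.0037  0.2147] [ 0.5715 -0.044   0.2105]
[-0.0618 -0.9876  0.144 ]
[{'position': [0.5731, 0.0037, 0.1801], 'p': 0.79}]
```

View pics/w1.png

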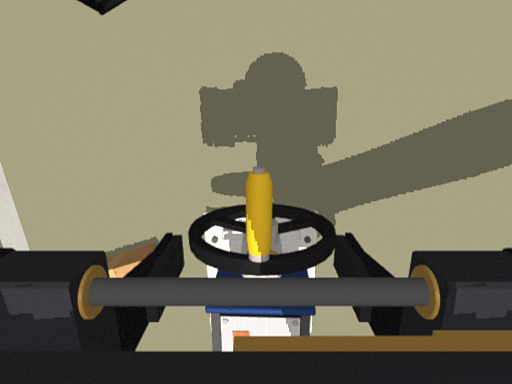

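The wrist picture shows the handle upright at column 259, with its free end at (259,170). It is centred between the fingers and the wheel lies behind it. Descending.

>>> arm_command:
  rows:
    - {"fingers": 100,"travel": [-0.1,0.1,2],"roll": 0}
    - {"fingers": 100,"travel": [-0.1,0.1,4.5],"roll": 0}
    - {"fingers": 100,"travel": [-0.1,0.1,7],"roll": 0}
    - {"fingers": 100,"travel": [-0.1,0.1,9],"roll": 0}
    - {"fingers": 100,"travel": [-0.1,0.1,10],"roll": 0}
    - {"fingers": 100,"travel": [-0.1,0.1,10.3],"roll": 0}
    - {"fingers": 100,"travel": [-0.1,0.1,10.3],"roll": 0}
    - {"fingers": 100,"travel": [-0.1,0.1,10.3],"roll": 0}

```text
time_s: 4.2
tcp_pos: [0.5709, -0.0452, 0.1979]
ee_rot: [[-0.081, -0.997, 0.002], [-0.997, 0.081, 0.0], [-0.0, -0.002, -1.0]]
wrist_force: [-0.4, -0.6, 0.4]
gripper_width: 0.998
```

>>> arm_command:
  rows:
    - {"fingers": 60,"travel": [0,0,0],"roll": 0}
    - {"fingers": 30,"travel": [0,0,0],"roll": 0}
    - {"fingers": 15,"travel": [0,0,0],"roll": 0}
    - {"fingers": 0,"travel": [0,0,0],"roll": 0}
    - {"fingers": 0,"travel": [0,0,0],"roll": 0}
    - {"fingers": 0,"travel": [0,0,0],"roll": 0}
    - {"fingers": 0,"travel": [0,0,0],"roll": 0}
    - {"fingers": 0,"travel": [0,0,0],"roll": 0}

```text
time_s: 5.0
tcp_pos: [0.5702, -0.0455, 0.1965]
ee_rot: [[-0.082, -0.997, -0.0], [-0.997, 0.082, -0.0], [0.0, 0.0, -1.0]]
wrist_force: [-0.1, 0.6, -0.5]
gripper_width: 0.349
```

Run:
```python
from h import *
s=sense();print(s["time_s"],s["joints"],s["tcp_pos"],s["ee_rot"],s["wrist_force"],s["moment"],s["gripper_width"])
im,d=capture("scene");cv2.imwrite("pics/s2.png",cv2.resize(im[130:280,170:350,::-1],None,fx=3,fy=3))
# plan: waypoints every 15 deg, tool-frame increments (cm), stand x dir
R=s["ee_rot"];a=np.arctan2(-.0845,.9964);X=np.array([np.cos(a),np.sin(a),0])
for t in range(0,180,15):
    seg=[]
    for u in np.arange(3,16,3):
        A,B=np.radians(t),np.radians(t+u)
        D=.074*((np.sin(B)-np.sin(A))*X+np.array([0,0,np.cos(B)-np.cos(A)]))
        seg.append(np.round(D@R*100,2))
    print(t,[list(map(float,x)) for x in seg])
```

```text
5.0 [ 11.6607  18.5879 -10.3413   0.0012 -61.073  -16.3448] [ 0.5702 -0.0455  0.1965] [[-0.0817 -0.9967 -0.    ]
 [-0.9967  0.0817 -0.    ]
 [ 0.      0.     -1.    ]] [-0.1433  0.5733 -0.4715] [ 0.0746 -0.0299 -0.0358] 0.3488497155171673
0 [[0.0, -0.39, 0.01], [0.0, -0.77, 0.04], [0.0, -1.16, 0.09], [0.0, -1.54, 0.16], [0.01, -1.92, 0.25]]
15 [[0.0, -0.37, 0.11], [0.0, -0.74, 0.24], [0.0, -1.09, 0.39], [0.0, -1.44, 0.55], [0.01, -1.78, 0.74]]
30 [[0.0, -0.33, 0.2], [0.0, -0.65, 0.42], [0.0, -0.96, 0.66], [0.0, -1.25, 0.91], [0.0, -1.53, 1.18]]
45 [[0.0, -0.27, 0.28], [0.0, -0.52, 0.58], [0.0, -0.75, 0.88], [0.0, -0.97, 1.2], [0.0, -1.18, 1.53]]
60 [[0.0, -0.18, 0.34], [0.0, -0.35, 0.69], [0.0, -0.5, 1.05], [0.0, -0.63, 1.41], [0.0, -0.74, 1.78]]
75 [[0.0, -0.09, 0.38], [0.0, -0.16, 0.76], [0.0, -0.21, 1.14], [0.0, -0.24, 1.53], [0.0, -0.25, 1.92]]
90 [[-0.0, 0.01, 0.39], [-0.0, 0.04, 0.77], [-0.0, 0.09, 1.16], [-0.0, 0.16, 1.54], [-0.0, 0.25, 1.92]]
105 [[-0.0, 0.11, 0.37], [-0.0, 0.24, 0.74], [-0.0, 0.39, 1.09], [-0.0, 0.55, 1.44], [-0.0, 0.74, 1.78]]
120 [[-0.0, 0.2, 0.33], [-0.0, 0.42, 0.65], [-0.0, 0.66, 0.96], [-0.0, 0.91, 1.25], [-0.0, 1.18, 1.53]]
135 [[-0.0, 0.28, 0.27], [-0.0, 0.58, 0.52], [-0.0, 0.88, 0.75], [-0.0, 1.2, 0.97], [-0.0, 1.53, 1.18]]
150 [[-0.0, 0.34, 0.18], [-0.0, 0.69, 0.35], [-0.0, 1.05, 0.5], [-0.0, 1.41, 0.63], [-0.01, 1.78, 0.74]]
165 [[-0.0, 0.38, 0.09], [-0.0, 0.76, 0.16], [-0.0, 1.14, 0.21], [-0.0, 1.53, 0.24], [-0.01, 1.92, 0.25]]
```

The jaws are still closing (30 mm opening). I shift 3.5 mm outward along the handle and let them finish.

>>> arm_command:
  rows:
    - {"fingers": 35,"travel": [0.35,-0.05,0],"roll": 0}
    - {"fingers": 35,"travel": [0.35,-0.05,0],"roll": 0}
    - {"fingers": 0,"travel": [0.35,-0.05,0],"roll": 0}
    - {"fingers": 0,"travel": [0.35,-0.05,0],"roll": 0}
    - {"fingers": 0,"travel": [0.35,-0.05,0],"roll": 0}
    - {"fingers": 0,"travel": [0.35,-0.05,0],"roll": 0}
    - {"fingers": 0,"travel": [0.35,-0.05,0],"roll": 0}

```text
time_s: 5.75
tcp_pos: [0.571, -0.0492, 0.1968]
ee_rot: [[-0.082, -0.997, 0.001], [-0.997, 0.082, -0.0], [0.0, -0.001, -1.0]]
wrist_force: [2.6, -1.3, -0.6]
gripper_width: 0.243
```

Run:
```python
from h import *
s=sense();print(s["time_s"],s["joints"],s["tcp_pos"],s["ee_rot"],s["wrist_force"],s["moment"],s["gripper_width"]*87)
im,d=capture("scene");cv2.imwrite("pics/s3.png",cv2.resize(im[130:280,170:350,::-1],None,fx=3,fy=3))
```

```text
5.75 [ 11.286   18.6371 -10.2361   0.0325 -61.0557 -15.9852] [ 0.571  -0.0492  0.1968] [[-0.0817 -0.9967  0.0013]
 [-0.9967  0.0817 -0.0002]
 [ 0.0001 -0.0013 -1.    ]] [ 2.613  -1.3108 -0.5581] [-0.4431 -0.8265 -0.0335] 21.17747411684099
```

View pics/s3.png

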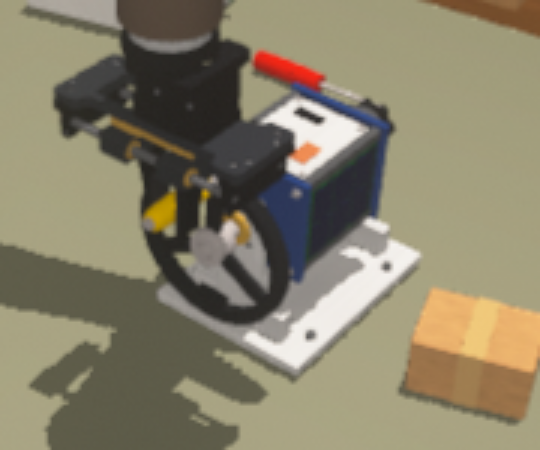

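Gripped at 21 mm, the handle's thickness, with the wheel clear. I'll compute round waypoints for the circle: 15° per call in six rows, about 25°/s.

Run:
```python
from h import *
for t in range(0,360,15):
    A=np.radians(t);B=np.radians(t+np.arange(1,7)*2.5)
    y=-(np.sin(B)-np.sin(A))*7.4; z=(np.cos(A)-np.cos(B))*7.4
    print(t," ".join(f"[0,{a:.2f},{b:.2f}]" for a,b in zip(y,z)))
```

```text
0 [0,-0.32,0.01] [0,-0.64,0.03] [0,-0.97,0.06] [0,-1.28,0.11] [0,-1.60,0.18] [0,-1.92,0.25]
15 [0,-0.31,0.09] [0,-0.62,0.19] [0,-0.92,0.31] [0,-1.21,0.44] [0,-1.50,0.58] [0,-1.78,0.74]
30 [0,-0.28,0.17] [0,-0.54,0.35] [0,-0.80,0.54] [0,-1.06,0.74] [0,-1.30,0.95] [0,-1.53,1.18]
45 [0,-0.22,0.23] [0,-0.44,0.48] [0,-0.64,0.73] [0,-0.83,0.99] [0,-1.01,1.26] [0,-1.18,1.53]
60 [0,-0.16,0.28] [0,-0.30,0.57] [0,-0.43,0.87] [0,-0.55,1.17] [0,-0.65,1.47] [0,-0.74,1.78]
75 [0,-0.08,0.31] [0,-0.14,0.63] [0,-0.19,0.95] [0,-0.22,1.27] [0,-0.25,1.59] [0,-0.25,1.92]
90 [0,0.01,0.32] [0,0.03,0.64] [0,0.06,0.97] [0,0.11,1.28] [0,0.18,1.60] [0,0.25,1.92]
105 [0,0.09,0.31] [0,0.19,0.62] [0,0.31,0.92] [0,0.44,1.21] [0,0.58,1.50] [0,0.74,1.78]
120 [0,0.17,0.28] [0,0.35,0.54] [0,0.54,0.80] [0,0.74,1.06] [0,0.95,1.30] [0,1.18,1.53]
135 [0,0.23,0.22] [0,0.48,0.44] [0,0.73,0.64] [0,0.99,0.83] [0,1.26,1.01] [0,1.53,1.18]
150 [0,0.28,0.16] [0,0.57,0.30] [0,0.87,0.43] [0,1.17,0.55] [0,1.47,0.65] [0,1.78,0.74]
165 [0,0.31,0.08] [0,0.63,0.14] [0,0.95,0.19] [0,1.27,0.22] [0,1.59,0.25] [0,1.92,0.25]
180 [0,0.32,-0.0
[... 447 characters left out ...]
-1.78]
255 [0,0.08,-0.31] [0,0.14,-0.63] [0,0.19,-0.95] [0,0.22,-1.27] [0,0.25,-1.59] [0,0.25,-1.92]
270 [0,-0.01,-0.32] [0,-0.03,-0.64] [0,-0.06,-0.97] [0,-0.11,-1.28] [0,-0.18,-1.60] [0,-0.25,-1.92]
285 [0,-0.09,-0.31] [0,-0.19,-0.62] [0,-0.31,-0.92] [0,-0.44,-1.21] [0,-0.58,-1.50] [0,-0.74,-1.78]
300 [0,-0.17,-0.28] [0,-0.35,-0.54] [0,-0.54,-0.80] [0,-0.74,-1.06] [0,-0.95,-1.30] [0,-1.18,-1.53]
315 [0,-0.23,-0.22] [0,-0.48,-0.44] [0,-0.73,-0.64] [0,-0.99,-0.83] [0,-1.26,-1.01] [0,-1.53,-1.18]
330 [0,-0.28,-0.16] [0,-0.57,-0.30] [0,-0.87,-0.43] [0,-1.17,-0.55] [0,-1.47,-0.65] [0,-1.78,-0.74]
345 [0,-0.31,-0.08] [0,-0.63,-0.14] [0,-0.95,-0.19] [0,-1.27,-0.22] [0,-1.59,-0.25] [0,-1.92,-0.25]
```

>>> arm_command:
  rows:
    - {"fingers": 0,"travel": [0,-0.32,0.01],"roll": 0}
    - {"fingers": 0,"travel": [0,-0.64,0.03],"roll": 0}
    - {"fingers": 0,"travel": [0,-0.97,0.06],"roll": 0}
    - {"fingers": 0,"travel": [0,-1.28,0.11],"roll": 0}
    - {"fingers": 0,"travel": [0,-1.6,0.18],"roll": 0}
    - {"fingers": 0,"travel": [0,-1.92,0.25],"roll": 0}

```text
time_s: 6.4
tcp_pos: [0.5894, -0.0507, 0.1938]
ee_rot: [[-0.082, -0.997, -0.001], [-0.997, 0.082, -0.0], [0.0, 0.001, -1.0]]
wrist_force: [-4.6, 0.1, 3.6]
gripper_width: 0.246
```

>>> arm_command:
  rows:
    - {"fingers": 0,"travel": [0,-0.31,0.09],"roll": 0}
    - {"fingers": 0,"travel": [0,-0.62,0.19],"roll": 0}
    - {"fingers": 0,"travel": [0,-0.92,0.31],"roll": 0}
    - {"fingers": 0,"travel": [0,-1.21,0.44],"roll": 0}
    - {"fingers": 0,"travel": [0,-1.5,0.58],"roll": 0}
    - {"fingers": 0,"travel": [0,-1.78,0.74],"roll": 0}

```text
time_s: 7.0
tcp_pos: [0.6071, -0.0522, 0.1862]
ee_rot: [[-0.082, -0.997, -0.001], [-0.997, 0.082, -0.0], [0.0, 0.001, -1.0]]
wrist_force: [-4.4, -1.9, 4.0]
gripper_width: 0.244
```

>>> arm_command:
  rows:
    - {"fingers": 0,"travel": [0,-0.28,0.17],"roll": 0}
    - {"fingers": 0,"travel": [0,-0.54,0.35],"roll": 0}
    - {"fingers": 0,"travel": [0,-0.8,0.54],"roll": 0}
    - {"fingers": 0,"travel": [0,-1.06,0.74],"roll": 0}
    - {"fingers": 0,"travel": [0,-1.3,0.95],"roll": 0}
    - {"fingers": 0,"travel": [0,-1.53,1.18],"roll": 0}

```text
time_s: 7.6
tcp_pos: [0.622, -0.0535, 0.1743]
ee_rot: [[-0.082, -0.997, -0.002], [-0.997, 0.082, -0.0], [0.0, 0.002, -1.0]]
wrist_force: [-4.8, -1.3, 5.1]
gripper_width: 0.246
```

>>> arm_command:
  rows:
    - {"fingers": 0,"travel": [0,-0.22,0.23],"roll": 0}
    - {"fingers": 0,"travel": [0,-0.44,0.48],"roll": 0}
    - {"fingers": 0,"travel": [0,-0.64,0.73],"roll": 0}
    - {"fingers": 0,"travel": [0,-0.83,0.99],"roll": 0}
    - {"fingers": 0,"travel": [0,-1.01,1.26],"roll": 0}
    - {"fingers": 0,"travel": [0,-1.18,1.53],"roll": 0}

```text
time_s: 8.2
tcp_pos: [0.6334, -0.0545, 0.1589]
ee_rot: [[-0.082, -0.997, -0.003], [-0.997, 0.082, -0.0], [0.001, 0.003, -1.0]]
wrist_force: [-7.0, 0.2, 4.3]
gripper_width: 0.243
```

>>> arm_command:
  rows:
    - {"fingers": 0,"travel": [0,-0.16,0.28],"roll": 0}
    - {"fingers": 0,"travel": [0,-0.3,0.57],"roll": 0}
    - {"fingers": 0,"travel": [0,-0.43,0.87],"roll": 0}
    - {"fingers": 0,"travel": [0,-0.55,1.17],"roll": 0}
    - {"fingers": 0,"travel": [0,-0.65,1.47],"roll": 0}
    - {"fingers": 0,"travel": [0,-0.74,1.78],"roll": 0}

```text
time_s: 8.8
tcp_pos: [0.6405, -0.0551, 0.1412]
ee_rot: [[-0.082, -0.997, -0.003], [-0.997, 0.082, -0.0], [0.001, 0.003, -1.0]]
wrist_force: [-7.3, -0.0, 5.1]
gripper_width: 0.243
```

>>> arm_command:
  rows:
    - {"fingers": 0,"travel": [0,-0.08,0.31],"roll": 0}
    - {"fingers": 0,"travel": [0,-0.14,0.63],"roll": 0}
    - {"fingers": 0,"travel": [0,-0.19,0.95],"roll": 0}
    - {"fingers": 0,"travel": [0,-0.22,1.27],"roll": 0}
    - {"fingers": 0,"travel": [0,-0.25,1.59],"roll": 0}
    - {"fingers": 0,"travel": [0,-0.25,1.92],"roll": 0}

```text
time_s: 9.4
tcp_pos: [0.6429, -0.0553, 0.1222]
ee_rot: [[-0.082, -0.997, -0.003], [-0.997, 0.082, -0.0], [0.001, 0.003, -1.0]]
wrist_force: [-6.9, -0.3, 5.9]
gripper_width: 0.242
```

>>> arm_command:
  rows:
    - {"fingers": 0,"travel": [0,0.01,0.32],"roll": 0}
    - {"fingers": 0,"travel": [0,0.03,0.64],"roll": 0}
    - {"fingers": 0,"travel": [0,0.06,0.97],"roll": 0}
    - {"fingers": 0,"travel": [0,0.11,1.28],"roll": 0}
    - {"fingers": 0,"travel": [0,0.18,1.6],"roll": 0}
    - {"fingers": 0,"travel": [0,0.25,1.92],"roll": 0}

```text
time_s: 10.0
tcp_pos: [0.6404, -0.0551, 0.1035]
ee_rot: [[-0.082, -0.997, -0.003], [-0.997, 0.082, -0.0], [0.001, 0.003, -1.0]]
wrist_force: [-8.2, -1.6, 8.6]
gripper_width: 0.244
```

>>> arm_command:
  rows:
    - {"fingers": 0,"travel": [0,0.09,0.31],"roll": 0}
    - {"fingers": 0,"travel": [0,0.19,0.62],"roll": 0}
    - {"fingers": 0,"travel": [0,0.31,0.92],"roll": 0}
    - {"fingers": 0,"travel": [0,0.44,1.21],"roll": 0}
    - {"fingers": 0,"travel": [0,0.58,1.5],"roll": 0}
    - {"fingers": 0,"travel": [0,0.74,1.78],"roll": 0}

```text
time_s: 10.6
tcp_pos: [0.6336, -0.0545, 0.0864]
ee_rot: [[-0.081, -0.997, -0.001], [-0.997, 0.081, -0.001], [0.001, 0.001, -1.0]]
wrist_force: [-8.2, -0.3, 10.8]
gripper_width: 0.245
```

>>> arm_command:
  rows:
    - {"fingers": 0,"travel": [0,0.17,0.28],"roll": 0}
    - {"fingers": 0,"travel": [0,0.35,0.54],"roll": 0}
    - {"fingers": 0,"travel": [0,0.54,0.8],"roll": 0}
    - {"fingers": 0,"travel": [0,0.74,1.06],"roll": 0}
    - {"fingers": 0,"travel": [0,0.95,1.3],"roll": 0}
    - {"fingers": 0,"travel": [0,1.18,1.53],"roll": 0}

```text
time_s: 11.2
tcp_pos: [0.6233, -0.0536, 0.0721]
ee_rot: [[-0.081, -0.997, 0.002], [-0.997, 0.081, -0.001], [0.001, -0.002, -1.0]]
wrist_force: [-6.4, -0.8, 12.6]
gripper_width: 0.246
```

>>> arm_command:
  rows:
    - {"fingers": 0,"travel": [0,0.23,0.22],"roll": 0}
    - {"fingers": 0,"travel": [0,0.48,0.44],"roll": 0}
    - {"fingers": 0,"travel": [0,0.73,0.64],"roll": 0}
    - {"fingers": 0,"travel": [0,0.99,0.83],"roll": 0}
    - {"fingers": 0,"travel": [0,1.26,1.01],"roll": 0}
    - {"fingers": 0,"travel": [0,1.53,1.18],"roll": 0}

```text
time_s: 11.8
tcp_pos: [0.618, -0.0534, 0.0665]
ee_rot: [[-0.076, -0.997, 0.025], [-0.997, 0.076, -0.002], [0.0, -0.025, -1.0]]
wrist_force: [7.8, -12.4, 26.2]
gripper_width: 0.24
```

>>> arm_command:
  rows:
    - {"fingers": 0,"travel": [0,0.28,0.16],"roll": 0}
    - {"fingers": 0,"travel": [0,0.57,0.3],"roll": 0}
    - {"fingers": 0,"travel": [0,0.87,0.43],"roll": 0}
    - {"fingers": 0,"travel": [0,1.17,0.55],"roll": 0}
    - {"fingers": 0,"travel": [0,1.47,0.65],"roll": 0}
    - {"fingers": 0,"travel": [0,1.78,0.74],"roll": 0}

```text
time_s: 12.4
tcp_pos: [0.6175, -0.0532, 0.0665]
ee_rot: [[-0.072, -0.995, 0.063], [-0.997, 0.072, -0.002], [-0.002, -0.063, -0.998]]
wrist_force: [35.6, -28.1, 24.2]
gripper_width: 0.239
```

>>> arm_command:
  rows:
    - {"fingers": 0,"travel": [0,0.31,0.08],"roll": 0}
    - {"fingers": 0,"travel": [0,0.63,0.14],"roll": 0}
    - {"fingers": 0,"travel": [0,0.95,0.19],"roll": 0}
    - {"fingers": 0,"travel": [0,1.27,0.22],"roll": 0}
    - {"fingers": 0,"travel": [0,1.59,0.25],"roll": 0}
    - {"fingers": 0,"travel": [0,1.92,0.25],"roll": 0}

```text
time_s: 13.0
tcp_pos: [0.6153, -0.0529, 0.0663]
ee_rot: [[-0.071, -0.993, 0.099], [-0.997, 0.071, -0.0], [-0.007, -0.099, -0.995]]
wrist_force: [75.1, -50.3, -3.8]
gripper_width: 0.236
```

The arm stalled at about 140° and force is building, so I back off at once.

>>> arm_command:
  rows:
    - {"fingers": 0,"travel": [0,-0.95,-0.06],"roll": 0}
    - {"fingers": 0,"travel": [0,-1.92,-0.25],"roll": 0}
    - {"fingers": 0,"travel": [0,-2.83,-0.56],"roll": 0}
    - {"fingers": 0,"travel": [0,-3.7,-0.99],"roll": 0}
    - {"fingers": 0,"travel": [0,-4.5,-1.53],"roll": 0}
    - {"fingers": 0,"travel": [0,-5.23,-2.17],"roll": 0}

```text
time_s: 13.6
tcp_pos: [0.6105, -0.054, 0.0626]
ee_rot: [[-0.081, -0.996, -0.028], [-0.997, 0.081, 0.001], [0.001, 0.028, -1.0]]
wrist_force: [-21.1, -1.5, -18.3]
gripper_width: 0.244
```

Run:
```python
from h import *
s=sense();print(s["time_s"],s["joints"],s["tcp_pos"],s["ee_rot"],s["wrist_force"],s["moment"],s["gripper_width"]*87)
im,d=capture("scene");cv2.imwrite("pics/s4.png",cv2.resize(im[110:300,150:370,::-1],None,fx=3,fy=3))
```

```text
13.6 [  9.8798  30.9949 -11.6859  -0.4636 -48.8637 -14.2383] [ 0.6105 -0.054   0.0626] [[-0.0814 -0.9963 -0.0276]
 [-0.9967  0.0814  0.0014]
 [ 0.0009  0.0276 -0.9996]] [-21.1426  -1.5148 -18.2565] [0.8138 3.8997 1.839 ] 21.21657353658575
```

View pics/s4.png

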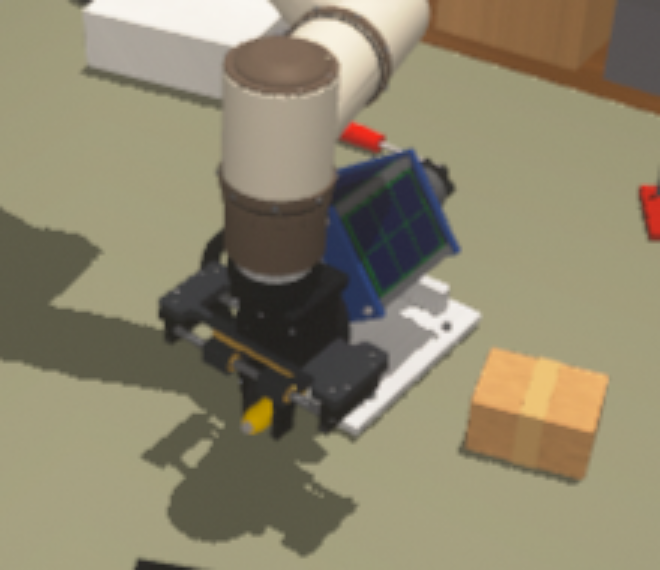

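Picture s4 shows the gripper in front of the wheel at about 145°, with the handle still held at (258,415). The hub is hidden behind the palm, which may be touching it. I'll check my y estimate against the wheel-face points saved earlier.

Run:
```python
from h import *
q=np.load("b_scene.npy");a=np.arctan2(-.0845,.9964);X=np.array([np.cos(a),np.sin(a),0]);Y=np.array([-np.sin(a),np.cos(a),0])
C=np.array([.586,.131,.130]);r=q-C;s=r@Y;x=r@X;z=r[:,2];rad=np.hypot(x,z)
m=(s<-.105)&(s>-.16);print("face s hist",np.histogram(s[(s<-.1)],bins=np.arange(-.2,-.095,.005)))
w=m&(rad>.06);
A=np.c_[2*x[w],2*z[w],np.ones(w.sum())];sol=np.linalg.lstsq(A,x[w]**2+z[w]**2,rcond=None)[0];print("circle c",sol[:2],"R",np.sqrt(sol[2]+sol[0]**2+sol[1]**2), "rad pct",np.percentile(rad[w],[2,50,98]))
print("s pct",np.percentile(s[w],[2,10,25,50,75,98]))
# plane fit of rim face
f=w&(s<-.128);P=q[f];u=np.linalg.svd(P-P.mean(0))[2][2];print("plane n",u,"mean s",s[f].mean())
im=cv2.imread("pics/scene0.png");cv2.imwrite("pics/wh.png",cv2.resize(im[175:245,210:275],None,fx=7,fy=7,interpolation=cv2.INTER_CUBIC))
```

```text
face s hist (array([  0,   0,   0,   0,   0,   0,   0,   0,   0,   0,   0,   0,  23,
       409, 299, 119,  15,   0,   0,   0]), array([-0.2  , -0.195, -0.19 , -0.185, -0.18 , -0.175, -0.17 , -0.165,
       -0.16 , -0.155, -0.15 , -0.145, -0.14 , -0.135, -0.13 , -0.125,
       -0.12 , -0.115, -0.11 , -0.105, -0.1  ]))
circle c [0.0014 0.005 ] R 0.07319022643439162 rad pct [0.0616 0.0743 0.0811]
s pct [-0.1353 -0.134  -0.1329 -0.1313 -0.127  -0.1199]
plane n [-0.0848 -0.9964 -0.0021] mean s -0.13212996204929806
```

View pics/wh.png

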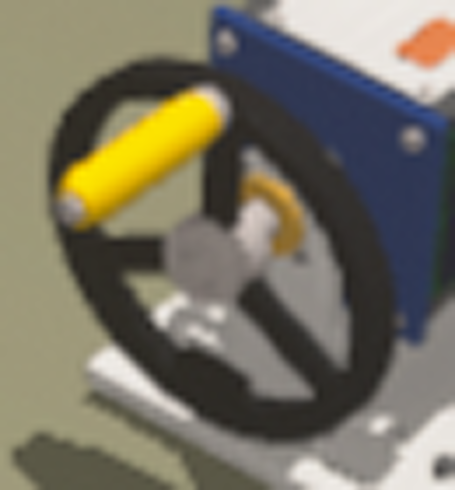

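The wheel face lies at s≈-0.133, as expected, so the grip location is right. j1 is 11° while the handle's azimuth is -5°, so the forearm is offset to +y and sits over the stand. It may be touching something when the hand is low. I'll check its height from depth.

Run:
```python
from h import *
print(get_calibration("wrist")["mount"])
a=np.arctan2(-.0845,.9964);X=np.array([np.cos(a),np.sin(a),0]);Y=np.array([-np.sin(a),np.cos(a),0]);C=np.array([.586,.131,0])
for c in ("scene","top"):
    im,d=capture(c);P=cloud(c,d);r=P-C;s=r@Y;x=r@X;z=P[...,2]
    m=(d>0)&(z>.17)&(x>-.2)&(x<.2)&(s>-.25)&(s<.2)
    print(c)
    for s0 in np.arange(-.25,.2,.025):
        k=m&(s>=s0)&(s<s0+.025)
        if k.sum()>5: print("s %.3f n %d z %.3f..%.3f x %.3f..%.3f | x at z<.24: %s"%(s0,k.sum(),z[k].min(),z[k].max(),x[k].min(),x[k].max(), np.round([x[k&(z<.24)].min(),x[k&(z<.24)].max()],3) if (k&(z<.24)).any() else None))
    cv2.imwrite(f"pics/{c}5.png",cv2.resize(im[100:280,180:340,::-1] if c=="top" else im[60:300,120:380,::-1],None,fx=2.5,fy=2.5))
```

```text
[[ 0.001  -0.9552 -0.2959  0.0814]
 [ 1.      0.0011 -0.0002  0.0009]
 [ 0.0006 -0.2959  0.9552 -0.1504]
 [ 0.      0.      0.      1.    ]]
scene
s -0.250 n 65 z 0.301..0.407 x 0.036..0.065 | x at z<.24: None
s -0.225 n 2360 z 0.170..0.421 x 0.010..0.098 | x at z<.24: [0.016 0.098]
s -0.200 n 916 z 0.171..0.422 x 0.008..0.099 | x at z<.24: [0.07  0.099]
s -0.175 n 376 z 0.170..0.423 x 0.012..0.098 | x at z<.24: [0.072 0.098]
s -0.150 n 319 z 0.171..0.602 x -0.200..0.095 | x at z<.24: [-0.066  0.095]
s -0.125 n 1559 z 0.342..0.621 x -0.200..0.076 | x at z<.24: None
s -0.100 n 1892 z 0.345..0.620 x -0.199..0.070 | x at z<.24: None
s -0.075 n 1368 z 0.170..0.615 x -0.197..0.067 | x at z<.24: [0.01  0.039]
s -0.050 n 625 z 0.170..0.570 x -0.158..0.059 | x at z<.24: [-0.009  0.039]
s -0.025 n 288 z 0.170..0.454 x -0.047..0.052 | x at z<.24: [-0.023  0.04 ]
s -0.000 n 272 z 0.170..0.403 x -0.033..0.047 | x at z<.24: [-0.033  0.036]
s 0.025 n 154 z 0.170..0.401 x -0.033..0.040 | x at z<.24: [-0.033  0.038]
s 0.050 n 104 z 0.170..0.206 x -0.038..0.039 | x at z<.24: [-0.038  0.039]
top
s -0.
[... 160 characters left out ...]
z 0.170..0.425 x -0.044..0.090 | x at z<.24: [-0.044  0.021]
s -0.150 n 446 z 0.170..0.591 x -0.199..0.081 | x at z<.24: [-0.067  0.009]
s -0.125 n 822 z 0.172..0.618 x -0.199..0.073 | x at z<.24: [-0.07   0.008]
s -0.100 n 1171 z 0.354..0.623 x -0.200..0.065 | x at z<.24: None
s -0.075 n 1341 z 0.365..0.618 x -0.200..0.062 | x at z<.24: None
s -0.050 n 1174 z 0.367..0.598 x -0.200..0.057 | x at z<.24: None
s -0.025 n 543 z 0.367..0.522 x -0.145..0.049 | x at z<.24: None
s -0.000 n 345 z 0.171..0.407 x -0.043..0.046 | x at z<.24: [-0.033 -0.027]
s 0.025 n 147 z 0.170..0.403 x -0.037..0.039 | x at z<.24: [-0.037 -0.018]
s 0.050 n 91 z 0.170..0.208 x -0.039..0.030 | x at z<.24: [-0.039  0.03 ]
```

View pics/scene5.png

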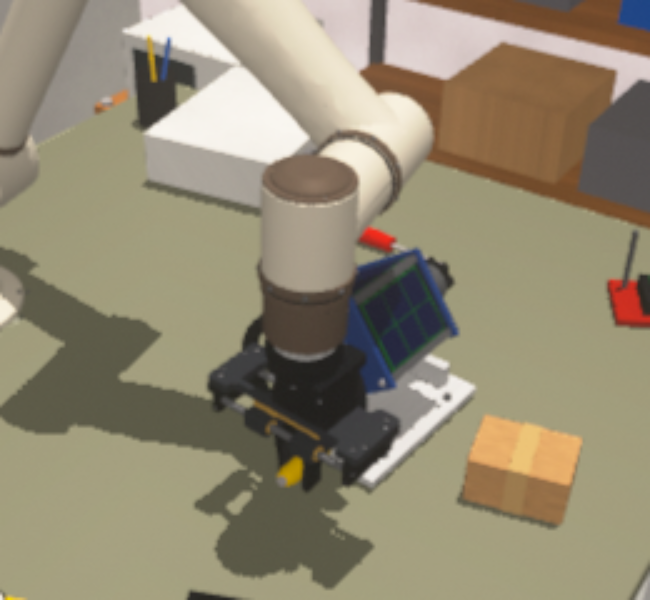

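The forearm's underside is at about 0.30 m, well above the satellite, so it isn't the obstacle. In picture scene5 the hand is upright with the handle gripped at (290,470). The likely contact is the palm against the hub or rim. I'll hold briefly and see whether the load settles.

>>> arm_command:
  rows:
    - {"fingers": 0,"travel": [0,0,0],"roll": 0}
    - {"fingers": 0,"travel": [0,0,0],"roll": 0}

```text
time_s: 13.95
tcp_pos: [0.6118, -0.0542, 0.0632]
ee_rot: [[-0.081, -0.996, -0.025], [-0.997, 0.081, -0.0], [0.002, 0.025, -1.0]]
wrist_force: [-17.4, -2.8, -7.6]
gripper_width: 0.249
```

Run:
```python
from h import *
s=sense();print(s["time_s"],s["joints"],s["tcp_pos"],s["ee_rot"],s["wrist_force"],s["moment"])
a=np.arctan2(-.0845,.9964);X=np.array([np.cos(a),np.sin(a),0]);Y=np.array([-np.sin(a),np.cos(a),0]);C=np.array([.586,.131,0])
im,d=capture("scene");P=cloud("scene",d);r=P-C;ss=r@Y;x=r@X;z=P[...,2]
tx=(s["tcp_pos"]-C)@X;ts=(s["tcp_pos"]-C)@Y;print("tcp x,s,z",tx,ts,s["tcp_pos"][2])
for z0 in np.arange(.04,.3,.015):
    k=(d>0)&(z>=z0)&(z<z0+.015)&(x>-.1)&(x<.13)&(ss>-.26)&(ss<-.135)
    if k.sum()>5:print("z %.3f n %d x %.3f..%.3f s %.3f..%.3f"%(z0,k.sum(),*np.percentile(x[k],[1,99]),*np.percentile(ss[k],[1,99])))
```

```text
13.95 [  9.9013  30.9859 -11.6359  -0.314  -48.7879 -14.3411] [ 0.6118 -0.0542  0.0632] [[-0.081  -0.9964 -0.0249]
 [-0.9967  0.0811 -0.0002]
 [ 0.0022  0.0248 -0.9997]] [-17.3713  -2.7689  -7.5626] [0.4264 3.7265 1.4539]
tcp x,s,z 0.04133013288025334 -0.18235133262368633 0.0632458301427894
z 0.040 n 6 x 0.056..0.063 s -0.193..-0.172
z 0.055 n 50 x 0.024..0.064 s -0.213..-0.171
z 0.070 n 125 x 0.024..0.065 s -0.213..-0.173
z 0.085 n 39 x 0.019..0.069 s -0.196..-0.178
z 0.100 n 24 x 0.018..0.033 s -0.194..-0.172
z 0.115 n 76 x -0.039..0.130 s -0.221..-0.150
z 0.130 n 323 x -0.039..0.128 s -0.222..-0.153
z 0.145 n 240 x -0.047..0.128 s -0.222..-0.168
z 0.160 n 715 x -0.049..0.129 s -0.220..-0.149
z 0.175 n 177 x 0.009..0.097 s -0.210..-0.156
z 0.190 n 104 x 0.031..0.097 s -0.209..-0.161
z 0.205 n 176 x 0.031..0.098 s -0.221..-0.150
z 0.220 n 351 x 0.020..0.097 s -0.220..-0.147
z 0.235 n 63 x 0.028..0.086 s -0.221..-0.177
z 0.250 n 178 x 0.021..0.088 s -0.224..-0.170
z 0.265 n 185 x 0.022..0.088 s -0.223..-0.165
z 0.280 n 165 x 0.021..0.089 s -0.223..-0.170
z 0.295 n 166 x 0.027..0.091 s -0.225..-0.169
```

View pics/top5.png

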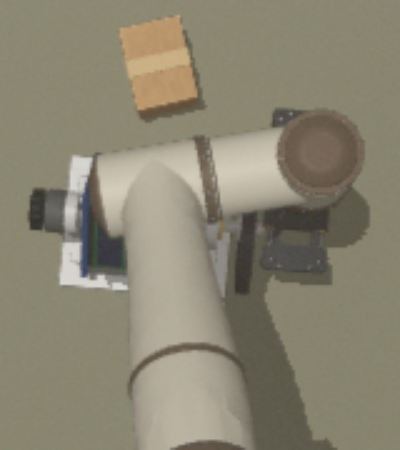

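The top view shows a grey hub boss at (262,230) standing out of the wheel face and touching the palm's inner side at (265,240). That is the jam. I'll open the jaws slightly, move 6 mm outward along the handle with the spring tension relaxed, and grip again. Then I'll make the sweep backwards, staying out of the low zone.

>>> arm_command:
  rows:
    - {"fingers": 0,"travel": [0.3,0.5,0.4],"roll": 0}
    - {"fingers": 40,"travel": [0.4,0.6,0.5],"roll": 0}
    - {"fingers": 40,"travel": [0.6,0.6,0.5],"roll": 0}
    - {"fingers": 40,"travel": [0.7,0.6,0.5],"roll": 0}
    - {"fingers": 40,"travel": [0.7,0.6,0.5],"roll": 0}

```text
time_s: 14.5
tcp_pos: [0.6172, -0.0599, 0.0652]
ee_rot: [[-0.082, -0.997, 0.002], [-0.997, 0.082, 0.0], [-0.0, -0.002, -1.0]]
wrist_force: [0.1, 0.4, 0.6]
gripper_width: 0.396
```

Run:
```python
from h import *
s=sense();print(s["time_s"],s["joints"],s["tcp_pos"],s["ee_rot"],s["wrist_force"],s["moment"],s["gripper_width"])
lo=np.array([.4,-.15,.02]);hi=np.array([.75,.25,.3])
im,d=capture("scene");P=cloud("scene",d);q=P[yellow(im,d,P,lo,hi)];print(len(q),q.min(0),q.max(0),np.median(q,0))
im,d=capture("wrist");cv2.imwrite("pics/w6.png",im[:,:,::-1])
```

```text
14.5 [  9.3972  30.6759 -11.9757   0.0182 -47.2184 -14.1046] [ 0.6172 -0.0599  0.0652] [[-0.0819 -0.9966  0.0023]
 [-0.9966  0.0819  0.0001]
 [-0.0003 -0.0023 -1.    ]] [0.1013 0.4399 0.6213] [ 0.073  -0.0137  0.0435] 0.39621107658627497
124 [ 0.5669 -0.1007  0.0591] [ 0.6667 -0.0502  0.1552] [ 0.616  -0.0756  0.0793]
```

View pics/w6.png

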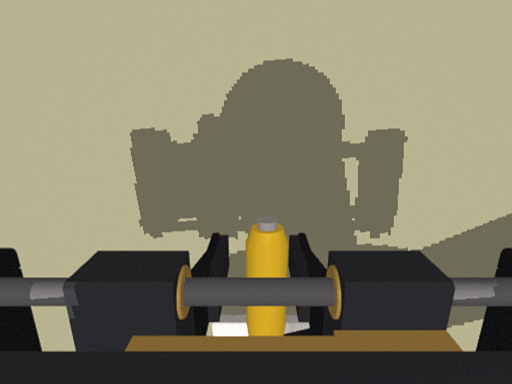

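The hand is free (force ≈ 0), with the handle between the pads at column 267 and its end at row 222. The TCP lies on the circle at 140°, 7 mm further out. I close and compute the backward sweep.

>>> arm_command:
  rows:
    - {"fingers": 0,"travel": [0,0,0],"roll": 0}
    - {"fingers": 0,"travel": [0,0,0],"roll": 0}
    - {"fingers": 0,"travel": [0,0,0],"roll": 0}
    - {"fingers": 0,"travel": [0,0,0],"roll": 0}
    - {"fingers": 0,"travel": [0,0,0],"roll": 0}
    - {"fingers": 0,"travel": [0,0,0],"roll": 0}

```text
time_s: 15.2
tcp_pos: [0.6148, -0.0598, 0.0651]
ee_rot: [[-0.082, -0.997, -0.003], [-0.997, 0.082, -0.0], [0.0, 0.002, -1.0]]
wrist_force: [-4.8, 0.4, 1.8]
gripper_width: 0.245
```

Run:
```python
from h import *
s=sense();print(s["time_s"],s["tcp_pos"],s["wrist_force"],s["gripper_width"])
for t in range(140,-100,-15):
    A=np.radians(t);B=np.radians(t-np.arange(1,6)*3)
    y=-(np.sin(B)-np.sin(A))*7.4; z=(np.cos(A)-np.cos(B))*7.4
    print(t," ".join(f"[0,{a:.2f},{b:.2f}]" for a,b in zip(y,z)))
```

```text
15.2 [ 0.6148 -0.0598  0.0651] [-4.7876  0.4193  1.828 ] 0.24536763184942934
140 [0,-0.29,-0.26] [0,-0.57,-0.53] [0,-0.83,-0.81] [0,-1.07,-1.11] [0,-1.31,-1.42]
125 [0,-0.21,-0.32] [0,-0.41,-0.66] [0,-0.59,-1.00] [0,-0.75,-1.35] [0,-0.89,-1.71]
110 [0,-0.12,-0.37] [0,-0.23,-0.74] [0,-0.31,-1.12] [0,-0.37,-1.50] [0,-0.42,-1.89]
95 [0,-0.02,-0.39] [0,-0.03,-0.77] [0,-0.01,-1.16] [0,0.03,-1.55] [0,0.08,-1.93]
80 [0,0.08,-0.38] [0,0.17,-0.75] [0,0.29,-1.12] [0,0.43,-1.49] [0,0.58,-1.84]
65 [0,0.17,-0.35] [0,0.36,-0.68] [0,0.57,-1.01] [0,0.80,-1.33] [0,1.04,-1.63]
50 [0,0.26,-0.29] [0,0.53,-0.57] [0,0.81,-0.83] [0,1.11,-1.07] [0,1.42,-1.31]
35 [0,0.32,-0.21] [0,0.66,-0.41] [0,1.00,-0.59] [0,1.35,-0.75] [0,1.71,-0.89]
20 [0,0.37,-0.12] [0,0.74,-0.23] [0,1.12,-0.31] [0,1.50,-0.37] [0,1.89,-0.42]
5 [0,0.39,-0.02] [0,0.77,-0.03] [0,1.16,-0.01] [0,1.55,0.03] [0,1.93,0.08]
-10 [0,0.38,0.08] [0,0.75,0.17] [0,1.12,0.29] [0,1.49,0.43] [0,1.84,0.58]
-25 [0,0.35,0.17] [0,0.68,0.36] [0,1.01,0.57] [0,1.33,0.80] [0,1.63,1.04]
-40 [0,0.29,0.26] [0,0.57,0.53] [0,0.83,0.81] [0,1.07,1.11] [0,1.31,1.42]
-55 [0,0.21,0.32] [0,0.41,0.66] [0,0.59,1.00] [0,0.75,1.35] [0,0.89,1.71]
-70 [0,0.12,0.37] [0,0.23,0.74] [0,0.31,1.12] [0,0.37,1.50] [0,0.42,1.89]
-85 [0,0.02,0.39] [0,0.03,0.77] [0,0.01,1.16] [0,-0.03,1.55] [0,-0.08,1.93]
```

>>> arm_command:
  rows:
    - {"fingers": 0,"travel": [0,-0.2,-0.26],"roll": 0}
    - {"fingers": 0,"travel": [0,-0.45,-0.53],"roll": 0}
    - {"fingers": 0,"travel": [0,-0.68,-0.81],"roll": 0}
    - {"fingers": 0,"travel": [0,-0.9,-1.11],"roll": 0}
    - {"fingers": 0,"travel": [0,-1.1,-1.42],"roll": 0}

```text
time_s: 15.7
tcp_pos: [0.6283, -0.0609, 0.0798]
ee_rot: [[-0.082, -0.997, 0.003], [-0.997, 0.082, -0.0], [-0.0, -0.003, -1.0]]
wrist_force: [1.3, -2.3, -2.6]
gripper_width: 0.244
```

>>> arm_command:
  rows:
    - {"fingers": 0,"travel": [0,-0.21,-0.32],"roll": 0}
    - {"fingers": 0,"travel": [0,-0.41,-0.66],"roll": 0}
    - {"fingers": 0,"travel": [0,-0.59,-1.0],"roll": 0}
    - {"fingers": 0,"travel": [0,-0.75,-1.35],"roll": 0}
    - {"fingers": 0,"travel": [0,-0.89,-1.71],"roll": 0}

```text
time_s: 16.2
tcp_pos: [0.6375, -0.0616, 0.0975]
ee_rot: [[-0.081, -0.997, 0.004], [-0.997, 0.081, -0.0], [0.0, -0.004, -1.0]]
wrist_force: [3.4, -3.8, -3.3]
gripper_width: 0.242
```

Moving freely with low forces, so I continue.

>>> arm_command:
  rows:
    - {"fingers": 0,"travel": [0,-0.12,-0.37],"roll": 0}
    - {"fingers": 0,"travel": [0,-0.23,-0.74],"roll": 0}
    - {"fingers": 0,"travel": [0,-0.31,-1.12],"roll": 0}
    - {"fingers": 0,"travel": [0,-0.37,-1.5],"roll": 0}
    - {"fingers": 0,"travel": [0,-0.42,-1.89],"roll": 0}

```text
time_s: 16.7
tcp_pos: [0.6418, -0.062, 0.117]
ee_rot: [[-0.081, -0.997, 0.004], [-0.997, 0.081, -0.0], [0.0, -0.004, -1.0]]
wrist_force: [3.9, -3.6, -0.3]
gripper_width: 0.244
```

>>> arm_command:
  rows:
    - {"fingers": 0,"travel": [0,-0.02,-0.39],"roll": 0}
    - {"fingers": 0,"travel": [0,-0.03,-0.77],"roll": 0}
    - {"fingers": 0,"travel": [0,-0.01,-1.16],"roll": 0}
    - {"fingers": 0,"travel": [0,0.03,-1.55],"roll": 0}
    - {"fingers": 0,"travel": [0,0.08,-1.93],"roll": 0}

```text
time_s: 17.2
tcp_pos: [0.6407, -0.0619, 0.1365]
ee_rot: [[-0.081, -0.997, 0.004], [-0.997, 0.081, -0.001], [0.0, -0.004, -1.0]]
wrist_force: [3.3, -2.7, 0.2]
gripper_width: 0.236
```

>>> arm_command:
  rows:
    - {"fingers": 0,"travel": [0,0.08,-0.38],"roll": 0}
    - {"fingers": 0,"travel": [0,0.17,-0.75],"roll": 0}
    - {"fingers": 0,"travel": [0,0.29,-1.12],"roll": 0}
    - {"fingers": 0,"travel": [0,0.43,-1.49],"roll": 0}
    - {"fingers": 0,"travel": [0,0.58,-1.84],"roll": 0}

```text
time_s: 17.7
tcp_pos: [0.6347, -0.0614, 0.1549]
ee_rot: [[-0.081, -0.997, 0.004], [-0.997, 0.081, -0.001], [0.0, -0.004, -1.0]]
wrist_force: [3.1, -4.2, 0.8]
gripper_width: 0.24
```

>>> arm_command:
  rows:
    - {"fingers": 0,"travel": [0,0.17,-0.35],"roll": 0}
    - {"fingers": 0,"travel": [0,0.36,-0.68],"roll": 0}
    - {"fingers": 0,"travel": [0,0.57,-1.01],"roll": 0}
    - {"fingers": 0,"travel": [0,0.8,-1.33],"roll": 0}
    - {"fingers": 0,"travel": [0,1.04,-1.63],"roll": 0}

```text
time_s: 18.2
tcp_pos: [0.624, -0.0605, 0.1711]
ee_rot: [[-0.081, -0.997, 0.003], [-0.997, 0.081, -0.0], [0.0, -0.003, -1.0]]
wrist_force: [3.4, -3.2, 1.9]
gripper_width: 0.247
```

>>> arm_command:
  rows:
    - {"fingers": 0,"travel": [0,0.26,-0.29],"roll": 0}
    - {"fingers": 0,"travel": [0,0.53,-0.57],"roll": 0}
    - {"fingers": 0,"travel": [0,0.81,-0.83],"roll": 0}
    - {"fingers": 0,"travel": [0,1.11,-1.07],"roll": 0}
    - {"fingers": 0,"travel": [0,1.42,-1.31],"roll": 0}

```text
time_s: 18.7
tcp_pos: [0.6095, -0.0593, 0.1839]
ee_rot: [[-0.081, -0.997, 0.003], [-0.997, 0.081, -0.0], [0.0, -0.003, -1.0]]
wrist_force: [3.7, -2.4, 3.7]
gripper_width: 0.241
```

>>> arm_command:
  rows:
    - {"fingers": 0,"travel": [0,0.32,-0.21],"roll": 0}
    - {"fingers": 0,"travel": [0,0.66,-0.41],"roll": 0}
    - {"fingers": 0,"travel": [0,1.0,-0.59],"roll": 0}
    - {"fingers": 0,"travel": [0,1.35,-0.75],"roll": 0}
    - {"fingers": 0,"travel": [0,1.71,-0.89],"roll": 0}

```text
time_s: 19.2
tcp_pos: [0.5922, -0.0578, 0.1925]
ee_rot: [[-0.081, -0.997, 0.002], [-0.997, 0.081, -0.0], [0.0, -0.002, -1.0]]
wrist_force: [3.7, -2.7, 5.4]
gripper_width: 0.242
```

>>> arm_command:
  rows:
    - {"fingers": 0,"travel": [0,0.37,-0.12],"roll": 0}
    - {"fingers": 0,"travel": [0,0.74,-0.23],"roll": 0}
    - {"fingers": 0,"travel": [0,1.12,-0.31],"roll": 0}
    - {"fingers": 0,"travel": [0,1.5,-0.37],"roll": 0}
    - {"fingers": 0,"travel": [0,1.89,-0.42],"roll": 0}

```text
time_s: 19.7
tcp_pos: [0.5728, -0.0561, 0.1964]
ee_rot: [[-0.081, -0.997, 0.001], [-0.997, 0.081, -0.0], [-0.0, -0.001, -1.0]]
wrist_force: [2.6, -2.2, 5.1]
gripper_width: 0.243
```

>>> arm_command:
  rows:
    - {"fingers": 0,"travel": [0,0.39,-0.02],"roll": 0}
    - {"fingers": 0,"travel": [0,0.77,-0.03],"roll": 0}
    - {"fingers": 0,"travel": [0,1.16,-0.01],"roll": 0}
    - {"fingers": 0,"travel": [0,1.55,0.03],"roll": 0}
    - {"fingers": 0,"travel": [0,1.93,0.08],"roll": 0}

```text
time_s: 20.2
tcp_pos: [0.5532, -0.0545, 0.195]
ee_rot: [[-0.081, -0.997, -0.0], [-0.997, 0.081, 0.0], [-0.0, 0.0, -1.0]]
wrist_force: [3.4, -2.3, 4.6]
gripper_width: 0.243
```

>>> arm_command:
  rows:
    - {"fingers": 0,"travel": [0,0.38,0.08],"roll": 0}
    - {"fingers": 0,"travel": [0,0.75,0.17],"roll": 0}
    - {"fingers": 0,"travel": [0,1.12,0.29],"roll": 0}
    - {"fingers": 0,"travel": [0,1.49,0.43],"roll": 0}
    - {"fingers": 0,"travel": [0,1.84,0.58],"roll": 0}

```text
time_s: 20.7
tcp_pos: [0.5351, -0.0529, 0.1887]
ee_rot: [[-0.082, -0.997, -0.0], [-0.997, 0.082, 0.0], [-0.0, 0.0, -1.0]]
wrist_force: [3.2, -1.4, 3.6]
gripper_width: 0.242
```

>>> arm_command:
  rows:
    - {"fingers": 0,"travel": [0,0.35,0.17],"roll": 0}
    - {"fingers": 0,"travel": [0,0.68,0.36],"roll": 0}
    - {"fingers": 0,"travel": [0,1.01,0.57],"roll": 0}
    - {"fingers": 0,"travel": [0,1.33,0.8],"roll": 0}
    - {"fingers": 0,"travel": [0,1.63,1.04],"roll": 0}

```text
time_s: 21.2
tcp_pos: [0.5196, -0.0516, 0.1784]
ee_rot: [[-0.082, -0.997, 0.001], [-0.997, 0.082, 0.0], [-0.0, -0.001, -1.0]]
wrist_force: [6.2, -1.2, 0.2]
gripper_width: 0.244
```

>>> arm_command:
  rows:
    - {"fingers": 0,"travel": [0,0.29,0.26],"roll": 0}
    - {"fingers": 0,"travel": [0,0.57,0.53],"roll": 0}
    - {"fingers": 0,"travel": [0,0.83,0.81],"roll": 0}
    - {"fingers": 0,"travel": [0,1.07,1.11],"roll": 0}
    - {"fingers": 0,"travel": [0,1.31,1.42],"roll": 0}

```text
time_s: 21.7
tcp_pos: [0.5075, -0.0506, 0.1648]
ee_rot: [[-0.081, -0.997, 0.004], [-0.997, 0.081, 0.0], [-0.0, -0.004, -1.0]]
wrist_force: [6.6, -0.7, 1.5]
gripper_width: 0.241
```

>>> arm_command:
  rows:
    - {"fingers": 0,"travel": [0,0.21,0.32],"roll": 0}
    - {"fingers": 0,"travel": [0,0.41,0.66],"roll": 0}
    - {"fingers": 0,"travel": [0,0.59,1.0],"roll": 0}
    - {"fingers": 0,"travel": [0,0.75,1.35],"roll": 0}
    - {"fingers": 0,"travel": [0,0.89,1.71],"roll": 0}

```text
time_s: 22.2
tcp_pos: [0.499, -0.0499, 0.1482]
ee_rot: [[-0.081, -0.997, 0.005], [-0.997, 0.081, 0.0], [-0.0, -0.004, -1.0]]
wrist_force: [6.3, -1.1, 3.1]
gripper_width: 0.244
```

>>> arm_command:
  rows:
    - {"fingers": 0,"travel": [0,0.12,0.37],"roll": 0}
    - {"fingers": 0,"travel": [0,0.23,0.74],"roll": 0}
    - {"fingers": 0,"travel": [0,0.31,1.12],"roll": 0}
    - {"fingers": 0,"travel": [0,0.37,1.5],"roll": 0}
    - {"fingers": 0,"travel": [0,0.42,1.89],"roll": 0}

```text
time_s: 22.7
tcp_pos: [0.4948, -0.0495, 0.1296]
ee_rot: [[-0.081, -0.997, 0.004], [-0.997, 0.081, 0.0], [-0.0, -0.004, -1.0]]
wrist_force: [5.2, -1.2, 6.1]
gripper_width: 0.241
```

Now I fit drag and imbalance over both directions.

```bash
cat > fit.py <<'E'
from h import *
from scipy.optimize import least_squares
f=[(.5894,.1938,-4.6,.1,3.6),(.6071,.1862,-4.4,-1.9,4.0),(.622,.1743,-4.8,-1.3,5.1),(.6334,.1589,-7,.2,4.3),(.6405,.1412,-7.3,0,5.1),(.6429,.1222,-6.9,-.3,5.9),(.6404,.1035,-8.2,-1.6,8.6),(.6336,.0864,-8.2,-.3,10.8),(.6233,.0721,-6.4,-.8,12.6)]
fy=[-.0507,-.0522,-.0535,-.0545,-.0551,-.0553,-.0551,-.0545,-.0536]
b=[(.6283,-.0609,.0798,1.3,-2.3,-2.6),(.6375,-.0616,.0975,3.4,-3.8,-3.3),(.6418,-.062,.117,3.9,-3.6,-.3),(.6407,-.0619,.1365,3.3,-2.7,.2),(.6347,-.0614,.1549,3.1,-4.2,.8),(.624,-.0605,.1711,3.4,-3.2,1.9),(.6095,-.0593,.1839,3.7,-2.4,3.7),(.5922,-.0578,.1925,3.7,-2.7,5.4),(.5728,-.0561,.1964,2.6,-2.2,5.1),(.5532,-.0545,.195,3.4,-2.3,4.6),(.5351,-.0529,.1887,3.2,-1.4,3.6),(.5196,-.0516,.1784,6.2,-1.2,.2),(.5075,-.0506,.1648,6.6,-.7,1.5),(.499,-.0499,.1482,6.3,-1.1,3.1),(.4948,-.0495,.1296,5.2,-1.2,6.1)]
D=np.array([(r[0],y,r[1],*r[2:],1) for r,y in zip(f,fy)]+[(*r,-1) for r in b])
a=np.arctan2(-.0845,.9964);X=np.array([np.cos(a),np.sin(a),0]);C=np.array([.586,.131,0])
x=(D[:,:3]-C)@X;z=D[:,2]
c=least_squares(lambda p:np.hypot(x-p[0],z-p[1])-p[2],[0,.122,.074]).x
print("circle",c)
for fix in (False,True):
    cx,cz=(c[0],c[1]) if not fix else (0,.122)
    th=np.arctan2(x-cx,z-cz);Fx=D[:,3:6]@X;Ft=Fx*np.cos(th)-D[:,5]*np.sin(th);Fr=Fx*np.sin(th)+D[:,5]*np.cos(th)
    for nm,m in (("fwd",D[:,6]>0),("back",D[:,6]<0),("all",D[:,6]!=0)):
        A=np.c_[-D[m,6],-np.sin(th[m]),np.cos(th[m])]   # -dirD - Ws sin + Wc cos
        p,res,_,_=np.linalg.lstsq(A,Ft[m],rcond=None)
        print(fix,nm,"D %.2f W %.2f thd %.1f rms %.2f"%(p[0],np.hypot(p[1],p[2]),np.degrees(np.arctan2(p[2],p[1])),np.sqrt(np.mean((A@p-Ft[m])**2))))
print(np.c_[np.degrees(th),Ft,Fr,D[:,6]].round(1))
E
python3 fit.py
```

```text
circle [-0.0019  0.1225  0.0741]
False fwd D 3.31 W 3.47 thd -21.5 rms 0.33
False back D 3.39 W 2.82 thd -9.6 rms 0.48
False all D 3.61 W 3.02 thd -16.7 rms 0.47
True fwd D 3.13 W 3.72 thd -22.1 rms 0.33
True back D 3.38 W 2.77 thd -8.6 rms 0.48
True all D 3.63 W 3.01 thd -17.0 rms 0.48
[[ 14.6  -5.4   2.3   1. ]
 [ 29.6  -5.6   1.4   1. ]
 [ 44.5  -6.9   0.4   1. ]
 [ 59.6  -7.2  -3.9   1. ]
 [ 74.7  -6.8  -5.7   1. ]
 [ 89.8  -5.9  -6.8   1. ]
 [104.8  -6.3 -10.    1. ]
 [119.4  -5.4 -12.4   1. ]
 [133.4  -4.8 -13.2   1. ]
 [125.9   1.2   2.7  -1. ]
 [109.9   1.8   4.6  -1. ]
 [ 94.    0.    4.2  -1. ]
 [ 78.4   0.5   3.5  -1. ]
 [ 63.1   0.8   3.4  -1. ]
 [ 47.7   1.1   4.   -1. ]
 [ 32.5   1.3   5.2  -1. ]
 [ 17.4   2.1   6.3  -1. ]
 [  2.    2.6   5.2  -1. ]
 [-13.1   4.5   3.7  -1. ]
 [-27.8   4.6   1.6  -1. ]
 [-42.    4.8  -4.1  -1. ]
 [-55.8   5.   -4.6  -1. ]
 [-69.9   5.1  -4.9  -1. ]
 [-84.3   6.6  -4.6  -1. ]]
```

The two directions disagree somewhat: -21° against -9°, with the combined fit at -17°. I'll make a second, forward pass over -85°…+95° with denser readings to settle it.

Run:
```python
import numpy as np
for t in range(-85,95,10):
    A=np.radians(t);B=np.radians(t+np.arange(1,5)*2.5)
    print(t," ".join(f"[0,{-(np.sin(b)-np.sin(A))*7.4:.2f},{(np.cos(A)-np.cos(b))*7.4:.2f}]" for b in B))
```

```text
-85 [0,-0.04,-0.32] [0,-0.08,-0.64] [0,-0.15,-0.96] [0,-0.22,-1.27]
-75 [0,-0.09,-0.31] [0,-0.19,-0.62] [0,-0.31,-0.92] [0,-0.44,-1.21]
-65 [0,-0.14,-0.29] [0,-0.30,-0.57] [0,-0.47,-0.85] [0,-0.64,-1.12]
-55 [0,-0.19,-0.26] [0,-0.39,-0.51] [0,-0.61,-0.75] [0,-0.83,-0.99]
-45 [0,-0.23,-0.22] [0,-0.48,-0.44] [0,-0.73,-0.64] [0,-0.99,-0.83]
-35 [0,-0.27,-0.18] [0,-0.54,-0.35] [0,-0.83,-0.50] [0,-1.12,-0.64]
-25 [0,-0.30,-0.13] [0,-0.60,-0.25] [0,-0.90,-0.35] [0,-1.21,-0.44]
-15 [0,-0.31,-0.08] [0,-0.63,-0.14] [0,-0.95,-0.19] [0,-1.27,-0.22]
-5 [0,-0.32,-0.02] [0,-0.64,-0.03] [0,-0.97,-0.02] [0,-1.29,0.00]
5 [0,-0.32,0.04] [0,-0.64,0.08] [0,-0.96,0.15] [0,-1.27,0.22]
15 [0,-0.31,0.09] [0,-0.62,0.19] [0,-0.92,0.31] [0,-1.21,0.44]
25 [0,-0.29,0.14] [0,-0.57,0.30] [0,-0.85,0.47] [0,-1.12,0.64]
35 [0,-0.26,0.19] [0,-0.51,0.39] [0,-0.75,0.61] [0,-0.99,0.83]
45 [0,-0.22,0.23] [0,-0.44,0.48] [0,-0.64,0.73] [0,-0.83,0.99]
55 [0,-0.18,0.27] [0,-0.35,0.54] [0,-0.50,0.83] [0,-0.64,1.12]
65 [0,-0.13,0.30] [0,-0.25,0.60] [0,-0.35,0.90] [0,-0.44,1.21]
75 [0,-0.08,0.31] [0,-0.14,0.63] [0,-0.19,0.95] [0,-0.22,1.27]
85 [0,-0.02,0.32] [0,-0.03,0.64] [0,-0.02,0.97] [0,-0.00,1.29]
```

>>> arm_command:
  rows:
    - {"fingers": 0,"travel": [0,-0.04,-0.32],"roll": 0}
    - {"fingers": 0,"travel": [0,-0.08,-0.64],"roll": 0}
    - {"fingers": 0,"travel": [0,-0.15,-0.96],"roll": 0}
    - {"fingers": 0,"travel": [0,-0.22,-1.27],"roll": 0}

```text
time_s: 23.1
tcp_pos: [0.4965, -0.0497, 0.1408]
ee_rot: [[-0.082, -0.997, 0.003], [-0.997, 0.082, 0.001], [-0.001, -0.003, -1.0]]
wrist_force: [7.5, -0.5, -2.7]
gripper_width: 0.242
```

>>> arm_command:
  rows:
    - {"fingers": 0,"travel": [0,-0.09,-0.31],"roll": 0}
    - {"fingers": 0,"travel": [0,-0.19,-0.62],"roll": 0}
    - {"fingers": 0,"travel": [0,-0.31,-0.92],"roll": 0}
    - {"fingers": 0,"travel": [0,-0.44,-1.21],"roll": 0}

```text
time_s: 23.5
tcp_pos: [0.5003, -0.05, 0.1523]
ee_rot: [[-0.082, -0.997, 0.001], [-0.997, 0.082, 0.001], [-0.001, -0.001, -1.0]]
wrist_force: [7.2, -1.9, -5.1]
gripper_width: 0.246
```

>>> arm_command:
  rows:
    - {"fingers": 0,"travel": [0,-0.14,-0.29],"roll": 0}
    - {"fingers": 0,"travel": [0,-0.3,-0.57],"roll": 0}
    - {"fingers": 0,"travel": [0,-0.47,-0.85],"roll": 0}
    - {"fingers": 0,"travel": [0,-0.64,-1.12],"roll": 0}

```text
time_s: 23.9
tcp_pos: [0.5057, -0.0505, 0.1627]
ee_rot: [[-0.082, -0.997, -0.001], [-0.997, 0.082, 0.001], [-0.001, 0.001, -1.0]]
wrist_force: [6.7, -0.7, -7.2]
gripper_width: 0.241
```

>>> arm_command:
  rows:
    - {"fingers": 0,"travel": [0,-0.19,-0.26],"roll": 0}
    - {"fingers": 0,"travel": [0,-0.39,-0.51],"roll": 0}
    - {"fingers": 0,"travel": [0,-0.61,-0.75],"roll": 0}
    - {"fingers": 0,"travel": [0,-0.83,-0.99],"roll": 0}

```text
time_s: 24.3
tcp_pos: [0.5125, -0.0511, 0.1718]
ee_rot: [[-0.083, -0.997, -0.005], [-0.997, 0.083, 0.001], [-0.001, 0.005, -1.0]]
wrist_force: [3.3, 0.6, -7.5]
gripper_width: 0.244
```

>>> arm_command:
  rows:
    - {"fingers": 0,"travel": [0,-0.23,-0.22],"roll": 0}
    - {"fingers": 0,"travel": [0,-0.48,-0.44],"roll": 0}
    - {"fingers": 0,"travel": [0,-0.73,-0.64],"roll": 0}
    - {"fingers": 0,"travel": [0,-0.99,-0.83],"roll": 0}

```text
time_s: 24.7
tcp_pos: [0.5235, -0.052, 0.182]
ee_rot: [[-0.082, -0.997, -0.002], [-0.997, 0.082, 0.0], [-0.0, 0.002, -1.0]]
wrist_force: [3.7, 2.5, -8.3]
gripper_width: 0.243
```

>>> arm_command:
  rows:
    - {"fingers": 0,"travel": [0,-0.27,-0.18],"roll": 0}
    - {"fingers": 0,"travel": [0,-0.54,-0.35],"roll": 0}
    - {"fingers": 0,"travel": [0,-0.83,-0.5],"roll": 0}
    - {"fingers": 0,"travel": [0,-1.12,-0.64],"roll": 0}

```text
time_s: 25.1
tcp_pos: [0.5347, -0.053, 0.189]
ee_rot: [[-0.082, -0.997, -0.002], [-0.997, 0.082, 0.0], [-0.0, 0.002, -1.0]]
wrist_force: [0.1, 3.7, -7.2]
gripper_width: 0.246
```

>>> arm_command:
  rows:
    - {"fingers": 0,"travel": [0,-0.3,-0.13],"roll": 0}
    - {"fingers": 0,"travel": [0,-0.6,-0.25],"roll": 0}
    - {"fingers": 0,"travel": [0,-0.9,-0.35],"roll": 0}
    - {"fingers": 0,"travel": [0,-1.21,-0.44],"roll": 0}

```text
time_s: 25.5
tcp_pos: [0.547, -0.0541, 0.1938]
ee_rot: [[-0.081, -0.997, -0.001], [-0.997, 0.081, 0.0], [0.0, 0.001, -1.0]]
wrist_force: [-2.7, 4.7, -2.8]
gripper_width: 0.244
```

>>> arm_command:
  rows:
    - {"fingers": 0,"travel": [0,-0.31,-0.08],"roll": 0}
    - {"fingers": 0,"travel": [0,-0.63,-0.14],"roll": 0}
    - {"fingers": 0,"travel": [0,-0.95,-0.19],"roll": 0}
    - {"fingers": 0,"travel": [0,-1.27,-0.22],"roll": 0}

```text
time_s: 25.9
tcp_pos: [0.5594, -0.0552, 0.1963]
ee_rot: [[-0.081, -0.997, -0.002], [-0.997, 0.081, -0.0], [0.0, 0.002, -1.0]]
wrist_force: [-4.0, 5.8, -2.3]
gripper_width: 0.24
```

>>> arm_command:
  rows:
    - {"fingers": 0,"travel": [0,-0.32,-0.02],"roll": 0}
    - {"fingers": 0,"travel": [0,-0.64,-0.03],"roll": 0}
    - {"fingers": 0,"travel": [0,-0.97,-0.02],"roll": 0}
    - {"fingers": 0,"travel": [0,-1.29,0],"roll": 0}

```text
time_s: 26.3
tcp_pos: [0.5723, -0.0562, 0.1967]
ee_rot: [[-0.081, -0.997, -0.002], [-0.997, 0.081, -0.0], [0.0, 0.002, -1.0]]
wrist_force: [-4.0, 5.8, -0.1]
gripper_width: 0.246
```

>>> arm_command:
  rows:
    - {"fingers": 0,"travel": [0,-0.32,0.04],"roll": 0}
    - {"fingers": 0,"travel": [0,-0.64,0.08],"roll": 0}
    - {"fingers": 0,"travel": [0,-0.96,0.15],"roll": 0}
    - {"fingers": 0,"travel": [0,-1.27,0.22],"roll": 0}

```text
time_s: 26.7
tcp_pos: [0.585, -0.0573, 0.1949]
ee_rot: [[-0.081, -0.997, -0.001], [-0.997, 0.081, -0.0], [0.001, 0.001, -1.0]]
wrist_force: [-5.0, 5.2, 1.5]
gripper_width: 0.245
```

>>> arm_command:
  rows:
    - {"fingers": 0,"travel": [0,-0.31,0.09],"roll": 0}
    - {"fingers": 0,"travel": [0,-0.62,0.19],"roll": 0}
    - {"fingers": 0,"travel": [0,-0.92,0.31],"roll": 0}
    - {"fingers": 0,"travel": [0,-1.21,0.44],"roll": 0}

```text
time_s: 27.1
tcp_pos: [0.5973, -0.0584, 0.1909]
ee_rot: [[-0.081, -0.997, -0.001], [-0.997, 0.081, -0.001], [0.001, 0.0, -1.0]]
wrist_force: [-4.3, 5.4, 2.1]
gripper_width: 0.242
```

>>> arm_command:
  rows:
    - {"fingers": 0,"travel": [0,-0.29,0.14],"roll": 0}
    - {"fingers": 0,"travel": [0,-0.57,0.3],"roll": 0}
    - {"fingers": 0,"travel": [0,-0.85,0.47],"roll": 0}
    - {"fingers": 0,"travel": [0,-1.12,0.64],"roll": 0}

```text
time_s: 27.5
tcp_pos: [0.6087, -0.0593, 0.1848]
ee_rot: [[-0.081, -0.997, 0.0], [-0.997, 0.081, -0.001], [0.001, -0.0, -1.0]]
wrist_force: [-4.4, 5.0, 3.0]
gripper_width: 0.241
```

>>> arm_command:
  rows:
    - {"fingers": 0,"travel": [0,-0.26,0.19],"roll": 0}
    - {"fingers": 0,"travel": [0,-0.51,0.39],"roll": 0}
    - {"fingers": 0,"travel": [0,-0.75,0.61],"roll": 0}
    - {"fingers": 0,"travel": [0,-0.99,0.83],"roll": 0}

```text
time_s: 27.9
tcp_pos: [0.6188, -0.0602, 0.1768]
ee_rot: [[-0.081, -0.997, 0.001], [-0.997, 0.081, -0.001], [0.001, -0.001, -1.0]]
wrist_force: [-4.7, 5.0, 4.8]
gripper_width: 0.244
```

>>> arm_command:
  rows:
    - {"fingers": 0,"travel": [0,-0.22,0.23],"roll": 0}
    - {"fingers": 0,"travel": [0,-0.44,0.48],"roll": 0}
    - {"fingers": 0,"travel": [0,-0.64,0.73],"roll": 0}
    - {"fingers": 0,"travel": [0,-0.83,0.99],"roll": 0}

```text
time_s: 28.3
tcp_pos: [0.6274, -0.061, 0.1673]
ee_rot: [[-0.081, -0.997, 0.002], [-0.997, 0.081, -0.001], [0.001, -0.002, -1.0]]
wrist_force: [-5.1, 4.5, 4.3]
gripper_width: 0.244
```

>>> arm_command:
  rows:
    - {"fingers": 0,"travel": [0,-0.18,0.27],"roll": 0}
    - {"fingers": 0,"travel": [0,-0.35,0.54],"roll": 0}
    - {"fingers": 0,"travel": [0,-0.5,0.83],"roll": 0}
    - {"fingers": 0,"travel": [0,-0.64,1.12],"roll": 0}

```text
time_s: 28.7
tcp_pos: [0.6342, -0.0615, 0.1564]
ee_rot: [[-0.08, -0.997, 0.003], [-0.997, 0.08, -0.001], [0.001, -0.003, -1.0]]
wrist_force: [-4.3, 4.6, 5.2]
gripper_width: 0.24
```

>>> arm_command:
  rows:
    - {"fingers": 0,"travel": [0,-0.13,0.3],"roll": 0}
    - {"fingers": 0,"travel": [0,-0.25,0.6],"roll": 0}
    - {"fingers": 0,"travel": [0,-0.35,0.9],"roll": 0}
    - {"fingers": 0,"travel": [0,-0.44,1.21],"roll": 0}

```text
time_s: 29.1
tcp_pos: [0.639, -0.0619, 0.1446]
ee_rot: [[-0.08, -0.997, 0.004], [-0.997, 0.08, -0.001], [0.001, -0.004, -1.0]]
wrist_force: [-3.8, 4.6, 5.9]
gripper_width: 0.246
```

>>> arm_command:
  rows:
    - {"fingers": 0,"travel": [0,-0.08,0.31],"roll": 0}
    - {"fingers": 0,"travel": [0,-0.14,0.63],"roll": 0}
    - {"fingers": 0,"travel": [0,-0.19,0.95],"roll": 0}
    - {"fingers": 0,"travel": [0,-0.22,1.27],"roll": 0}

```text
time_s: 29.5
tcp_pos: [0.6417, -0.0621, 0.1322]
ee_rot: [[-0.08, -0.997, 0.005], [-0.997, 0.08, -0.002], [0.001, -0.005, -1.0]]
wrist_force: [-3.2, 3.9, 6.4]
gripper_width: 0.247
```

>>> arm_command:
  rows:
    - {"fingers": 0,"travel": [0,-0.02,0.32],"roll": 0}
    - {"fingers": 0,"travel": [0,-0.03,0.64],"roll": 0}
    - {"fingers": 0,"travel": [0,-0.02,0.97],"roll": 0}
    - {"fingers": 0,"travel": [0,0,1.29],"roll": 0}

```text
time_s: 29.9
tcp_pos: [0.6423, -0.0622, 0.1196]
ee_rot: [[-0.08, -0.997, 0.006], [-0.997, 0.08, -0.002], [0.001, -0.006, -1.0]]
wrist_force: [-2.9, 4.1, 7.2]
gripper_width: 0.242
```

```bash
sed -i '/^D=/,$d' fit.py
cat >> fit.py <<'E'
g=[(.4965,-.0497,.1408,7.5,-.5,-2.7),(.5003,-.05,.1523,7.2,-1.9,-5.1),(.5057,-.0505,.1627,6.7,-.7,-7.2),(.5125,-.0511,.1718,3.3,.6,-7.5),(.5235,-.052,.182,3.7,2.5,-8.3),(.5347,-.053,.189,.1,3.7,-7.2),(.547,-.0541,.1938,-2.7,4.7,-2.8),(.5594,-.0552,.1963,-4,5.8,-2.3),(.5723,-.0562,.1967,-4,5.8,-.1),(.585,-.0573,.1949,-5,5.2,1.5),(.5973,-.0584,.1909,-4.3,5.4,2.1),(.6087,-.0593,.1848,-4.4,5,3),(.6188,-.0602,.1768,-4.7,5,4.8),(.6274,-.061,.1673,-5.1,4.5,4.3),(.6342,-.0615,.1564,-4.3,4.6,5.2),(.639,-.0619,.1446,-3.8,4.6,5.9),(.6417,-.0621,.1322,-3.2,3.9,6.4),(.6423,-.0622,.1196,-2.9,4.1,7.2)]
D=np.array([(r[0],y,r[1],*r[2:],1) for r,y in zip(f,fy)]+[(*r,-1) for r in b]+[(*r,1) for r in g])
lab=np.r_[np.zeros(len(f)),np.ones(len(b)),2*np.ones(len(g))]
a=np.arctan2(-.0845,.9964);X=np.array([np.cos(a),np.sin(a),0]);C=np.array([.586,.131,0])
bb=lab>0;Q=D[bb,:3];n=np.linalg.svd(Q-Q.mean(0))[2][2];print("plane normal",n)
x=(D[:,:3]-C)@X;z=D[:,2]
c=least_squares(lambda p:np.hypot(x-p[0],z-p[1])-p[2],[0,.122,.074]).x;print("circle",c,"now",np.degrees(np.arctan2(x[-1]-c[0],z[-1]-c[1])))
th=np.arctan2(x-c[0],z-c[1])
Fx=D[:,3:6]@X
Ft=Fx*np.cos(th)-D[:,5]*np.sin(th);Fr=Fx*np.sin(th)+D[:,5]*np.cos(th)
def fit(m,nm):
    A=np.c_[-D[m,6],-np.sin(th[m]),np.cos(th[m])];p=np.linalg.lstsq(A,Ft[m],rcond=None)[0];r=A@p-Ft[m]
    sg=np.sqrt(r@r/(m.sum()-3));cv=np.linalg.inv(A.T@A)*sg**2;W=np.hypot(p[1],p[2])
    print(nm,"D %.2f W %.2f thd %.1f +- %.1f rms %.2f"%(p[0],W,np.degrees(np.arctan2(p[2],p[1])),np.degrees(np.sqrt(cv[2,2])/W),sg))
fit(lab==0,"fwd1");fit(lab==1,"back");fit(lab==2,"fwd2");fit(lab!=1,"fwd");fit(lab>0,"back+fwd2");fit(lab>-1,"all")
m=(lab==2)&(abs(np.sin(th+.2))>-1);print(np.c_[np.degrees(th),Ft,Fr,lab][lab==2].round(1))
# radial-force-free check: |Fr| small
fit(abs(Fr)<5.5,"low radial")
E
python3 fit.py
```

```text
plane normal [0.0851 0.9964 0.0008]
circle [-0.0019  0.1226  0.0742] now 92.28207373465602
fwd1 D 3.32 W 3.46 thd -21.5 +- 5.0 rms 0.40
back D 3.39 W 2.82 thd -9.6 +- 6.3 rms 0.53
fwd2 D 4.07 W 2.85 thd -12.5 +- 7.7 rms 0.49
fwd D 3.78 W 2.96 thd -20.0 +- 4.1 rms 0.46
back+fwd2 D 3.75 W 3.04 thd -18.3 +- 2.6 rms 0.53
all D 3.72 W 3.02 thd -19.1 +- 2.2 rms 0.50
[[-75.8  -0.8  -7.9   2. ]
 [-66.4  -1.7  -8.8   2. ]
 [-57.4  -2.4  -9.6   2. ]
 [-48.6  -3.5  -7.4   2. ]
 [-37.1  -2.2  -8.7   2. ]
 [-26.9  -3.4  -6.3   2. ]
 [-16.6  -3.8  -1.8   2. ]
 [ -6.8  -4.7  -1.8   2. ]
 [  3.2  -4.5  -0.3   2. ]
 [ 13.1  -5.6   0.2   2. ]
 [ 23.1  -5.2   0.1   2. ]
 [ 33.1  -5.7  -0.1   2. ]
 [ 43.1  -7.    0.    2. ]
 [ 53.   -6.7  -1.8   2. ]
 [ 62.9  -6.8  -1.8   2. ]
 [ 72.8  -6.9  -2.2   2. ]
 [ 82.6  -6.8  -2.7   2. ]
 [ 92.3  -7.1  -3.5   2. ]]
low radial D 3.70 W 3.14 thd -16.6 +- 2.4 rms 0.48
```

The fits now agree: drag 3.7 N (given 3.8), imbalance 3.0 N (given 2.6–3.2), and heavy side down at turn ≈ -18 ± 3°. I'll compute the return to -18°.

Run:
```python
import numpy as np
for t,e in ((95,65),(65,35),(35,5),(5,-20)):
    A=np.radians(t);B=np.radians(np.linspace(t,e,11)[1:])
    print(t," ".join(f"[0,{-(np.sin(b)-np.sin(A))*7.4:.2f},{(np.cos(A)-np.cos(b))*7.4:.2f}]" for b in B))
```

```text
95 [0,-0.02,-0.39] [0,-0.03,-0.77] [0,-0.01,-1.16] [0,0.03,-1.55] [0,0.08,-1.93] [0,0.16,-2.31] [0,0.26,-2.68] [0,0.38,-3.05] [0,0.51,-3.42] [0,0.67,-3.77]
65 [0,0.17,-0.35] [0,0.36,-0.68] [0,0.57,-1.01] [0,0.80,-1.33] [0,1.04,-1.63] [0,1.29,-1.92] [0,1.57,-2.20] [0,1.85,-2.46] [0,2.15,-2.70] [0,2.46,-2.93]
35 [0,0.32,-0.21] [0,0.66,-0.41] [0,1.00,-0.59] [0,1.35,-0.75] [0,1.71,-0.89] [0,2.08,-1.01] [0,2.45,-1.12] [0,2.83,-1.20] [0,3.21,-1.27] [0,3.60,-1.31]
5 [0,0.32,-0.02] [0,0.64,-0.03] [0,0.97,-0.02] [0,1.29,0.00] [0,1.61,0.04] [0,1.93,0.08] [0,2.25,0.15] [0,2.56,0.22] [0,2.87,0.31] [0,3.18,0.42]
```

>>> arm_command:
  rows:
    - {"fingers": 0,"travel": [0,-0.02,-0.39],"roll": 0}
    - {"fingers": 0,"travel": [0,-0.03,-0.77],"roll": 0}
    - {"fingers": 0,"travel": [0,-0.01,-1.16],"roll": 0}
    - {"fingers": 0,"travel": [0,0.03,-1.55],"roll": 0}
    - {"fingers": 0,"travel": [0,0.08,-1.93],"roll": 0}
    - {"fingers": 0,"travel": [0,0.16,-2.31],"roll": 0}
    - {"fingers": 0,"travel": [0,0.26,-2.68],"roll": 0}
    - {"fingers": 0,"travel": [0,0.38,-3.05],"roll": 0}
    - {"fingers": 0,"travel": [0,0.51,-3.42],"roll": 0}
    - {"fingers": 0,"travel": [0,0.67,-3.77],"roll": 0}

```text
time_s: 30.9
tcp_pos: [0.6347, -0.0615, 0.1547]
ee_rot: [[-0.081, -0.997, 0.004], [-0.997, 0.081, -0.001], [0.0, -0.004, -1.0]]
wrist_force: [4.8, 0.5, 1.8]
gripper_width: 0.244
```

>>> arm_command:
  rows:
    - {"fingers": 0,"travel": [0,0.17,-0.35],"roll": 0}
    - {"fingers": 0,"travel": [0,0.36,-0.68],"roll": 0}
    - {"fingers": 0,"travel": [0,0.57,-1.01],"roll": 0}
    - {"fingers": 0,"travel": [0,0.8,-1.33],"roll": 0}
    - {"fingers": 0,"travel": [0,1.04,-1.63],"roll": 0}
    - {"fingers": 0,"travel": [0,1.29,-1.92],"roll": 0}
    - {"fingers": 0,"travel": [0,1.57,-2.2],"roll": 0}
    - {"fingers": 0,"travel": [0,1.85,-2.46],"roll": 0}
    - {"fingers": 0,"travel": [0,2.15,-2.7],"roll": 0}
    - {"fingers": 0,"travel": [0,2.46,-2.93],"roll": 0}

```text
time_s: 31.9
tcp_pos: [0.6094, -0.0593, 0.1839]
ee_rot: [[-0.081, -0.997, 0.003], [-0.997, 0.081, -0.0], [0.0, -0.003, -1.0]]
wrist_force: [5.5, 0.7, 4.3]
gripper_width: 0.244
```

>>> arm_command:
  rows:
    - {"fingers": 0,"travel": [0,0.32,-0.21],"roll": 0}
    - {"fingers": 0,"travel": [0,0.66,-0.41],"roll": 0}
    - {"fingers": 0,"travel": [0,1.0,-0.59],"roll": 0}
    - {"fingers": 0,"travel": [0,1.35,-0.75],"roll": 0}
    - {"fingers": 0,"travel": [0,1.71,-0.89],"roll": 0}
    - {"fingers": 0,"travel": [0,2.08,-1.01],"roll": 0}
    - {"fingers": 0,"travel": [0,2.45,-1.12],"roll": 0}
    - {"fingers": 0,"travel": [0,2.83,-1.2],"roll": 0}
    - {"fingers": 0,"travel": [0,3.21,-1.27],"roll": 0}
    - {"fingers": 0,"travel": [0,3.6,-1.31],"roll": 0}

```text
time_s: 32.9
tcp_pos: [0.5724, -0.0562, 0.1964]
ee_rot: [[-0.081, -0.997, 0.0], [-0.997, 0.081, -0.0], [0.0, -0.0, -1.0]]
wrist_force: [3.5, -0.2, 4.3]
gripper_width: 0.244
```

>>> arm_command:
  rows:
    - {"fingers": 0,"travel": [0,0.32,-0.02],"roll": 0}
    - {"fingers": 0,"travel": [0,0.64,-0.03],"roll": 0}
    - {"fingers": 0,"travel": [0,0.97,-0.02],"roll": 0}
    - {"fingers": 0,"travel": [0,1.29,0],"roll": 0}
    - {"fingers": 0,"travel": [0,1.61,0.04],"roll": 0}
    - {"fingers": 0,"travel": [0,1.93,0.08],"roll": 0}
    - {"fingers": 0,"travel": [0,2.25,0.15],"roll": 0}
    - {"fingers": 0,"travel": [0,2.56,0.22],"roll": 0}
    - {"fingers": 0,"travel": [0,2.87,0.31],"roll": 0}
    - {"fingers": 0,"travel": [0,3.18,0.42],"roll": 0}

```text
time_s: 33.9
tcp_pos: [0.5408, -0.0535, 0.1913]
ee_rot: [[-0.082, -0.997, -0.0], [-0.997, 0.082, 0.0], [-0.0, 0.0, -1.0]]
wrist_force: [3.3, 2.2, 3.5]
gripper_width: 0.246
```

>>> arm_command:
  rows:
    - {"fingers": 0,"travel": [0,0,0],"roll": 0}
    - {"fingers": 0,"travel": [0,0,0],"roll": 0}
    - {"fingers": 0,"travel": [0,0,0],"roll": 0}

```text
time_s: 34.2
tcp_pos: [0.5402, -0.0535, 0.191]
ee_rot: [[-0.082, -0.997, -0.002], [-0.997, 0.082, 0.0], [-0.0, 0.002, -1.0]]
wrist_force: [-0.6, 4.4, 4.0]
gripper_width: 0.238
```

Run:
```python
from h import *
s=sense();p=s["tcp_pos"];a=np.arctan2(-.0845,.9964);X=np.array([np.cos(a),np.sin(a),0]);Y=np.array([-np.sin(a),np.cos(a),0]);C=np.array([.586,.131,0])
print(s["time_s"],p,s["wrist_force"],s["moment"],s["joint_velocities"],s["gripper_width"],"theta",np.degrees(np.arctan2((p-C)@X+.0019,p[2]-.1226)))
im,d=capture("scene");P=cloud("scene",d);r=P-C;ss=r@Y;x=r@X+.001;z=P[...,2]-.13
cv2.imwrite("pics/s7.png",cv2.resize(im[110:300,150:370,::-1],None,fx=3,fy=3))
# satellite faces: points between end frames, normals in x-z
m=(d>0)&(abs(ss)<.04)&(np.hypot(x,z)<.075)&(np.hypot(x,z)>.045)
ang=np.degrees(np.arctan2(x[m],z[m]));rad=np.hypot(x[m],z[m])
best=[(np.mean(abs(abs(rad*np.cos(np.radians((ang-o+45)%90-45)))-.05)),o) for o in range(-45,45)]
print("satellite face offset (deg, mod 90)",sorted(best)[:4],m.sum())
```

```text
34.2 [ 0.5402 -0.0535  0.191 ] [-0.5691  4.3941  3.9688] [ 1.2157 -0.0369 -0.1002] [ 0.0586  0.0243  0.1234  0.0349 -0.0036 -0.0373] 0.23775593287912497 theta -22.359211469675735
satellite face offset (deg, mod 90) [(np.float64(0.0019877868719598356), -23), (np.float64(0.0020054728716759774), -22), (np.float64(0.0020382550874403684), -24), (np.float64(0.0020963979550722334), -21)] 947
```

View pics/s7.png

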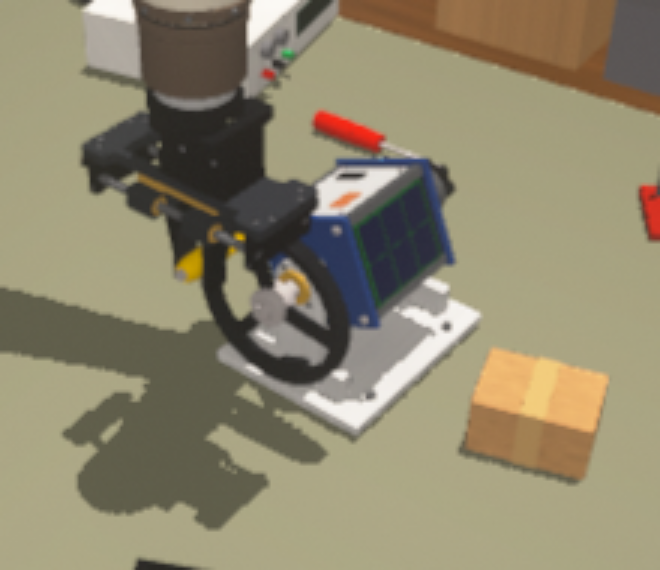

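The wheel is held at -22.4°. The picture shows it clear of the hand, and the satellite is aligned with the wheel. My best estimate is -17°, so I nudge forward gently.

>>> arm_command:
  rows:
    - {"fingers": 0,"travel": [0,-0.17,-0.06],"roll": 0}
    - {"fingers": 0,"travel": [0,-0.34,-0.12],"roll": 0}
    - {"fingers": 0,"travel": [0,-0.51,-0.18],"roll": 0}
    - {"fingers": 0,"travel": [0,-0.68,-0.24],"roll": 0}
    - {"fingers": 0,"travel": [0,-0.85,-0.3],"roll": 0}
    - {"fingers": 0,"travel": [0,-0.85,-0.3],"roll": 0}
    - {"fingers": 0,"travel": [0,-0.85,-0.3],"roll": 0}

```text
time_s: 34.95
tcp_pos: [0.5468, -0.0541, 0.1932]
ee_rot: [[-0.082, -0.997, -0.007], [-0.997, 0.082, 0.0], [0.0, 0.007, -1.0]]
wrist_force: [-4.9, 5.7, 4.3]
gripper_width: 0.243
```

```bash
cat > st.py <<'E'
from h import *
s=sense();p=s["tcp_pos"];a=np.arctan2(-.0845,.9964);X=np.array([np.cos(a),np.sin(a),0]);C=np.array([.586,.131,0])
print(s["time_s"],p,s["wrist_force"],s["moment"],s["joint_velocities"],s["gripper_width"],"theta",np.degrees(np.arctan2((p-C)@X+.0019,p[2]-.1226)))
E
python3 st.py
```

```text
34.95 [ 0.5468 -0.0541  0.1932] [-4.8978  5.6708  4.3153] [ 1.6592  1.2227 -0.0316] [-0.0305 -0.0621 -0.1155  0.0135  0.0242  0.0044] 0.2429997534791871 theta -16.969931621819317
```

It now stands at -17.0°. I take the push off so that it rests without creeping, then hold.

>>> arm_command:
  rows:
    - {"fingers": 0,"travel": [0,0.1,0.03],"roll": 0}
    - {"fingers": 0,"travel": [0,0.18,0.06],"roll": 0}
    - {"fingers": 0,"travel": [0,0.18,0.06],"roll": 0}
    - {"fingers": 0,"travel": [0,0.18,0.06],"roll": 0}
    - {"fingers": 0,"travel": [0,0.18,0.06],"roll": 0}

```text
time_s: 35.45
tcp_pos: [0.5467, -0.0541, 0.1933]
ee_rot: [[-0.082, -0.997, -0.003], [-0.997, 0.082, 0.0], [-0.0, 0.003, -1.0]]
wrist_force: [-2.5, 4.9, 4.7]
gripper_width: 0.245
```

>>> arm_command:
  rows:
    - {"fingers": 0,"travel": [0,0,0],"roll": 0}
    - {"fingers": 0,"travel": [0,0,0],"roll": 0}
    - {"fingers": 0,"travel": [0,0,0],"roll": 0}
    - {"fingers": 0,"travel": [0,0,0],"roll": 0}
    - {"fingers": 0,"travel": [0,0,0],"roll": 0}

```text
time_s: 35.95
tcp_pos: [0.5467, -0.054, 0.1933]
ee_rot: [[-0.082, -0.997, -0.003], [-0.997, 0.082, 0.0], [-0.0, 0.003, -1.0]]
wrist_force: [-2.6, 4.6, 4.3]
gripper_width: 0.241
```

```bash
python3 st.py
python3 - <<'E'
from h import *
for c in ("top",):
    capture(c)
    for l in ("boards","carton","caliper","driver"): print(l,[(np.round(r["position"],3),round(r["p"],2)) for r in search_frame(c,l)[:1]])
E
python3 st.py
```

```text
35.95 [ 0.5467 -0.054   0.1933] [-2.5783  4.6102  4.2601] [1.4965 0.689  0.0048] [ 0.0497  0.0188  0.0669  0.0566 -0.0207 -0.0229] 0.2411514762916366 theta -17.021848372419424
boards [(array([ 0.721, -0.306,  0.136]), 0.56)]
carton [(array([ 0.442, -0.334,  0.009]), 0.16)]
caliper [(array([ 0.44 , -0.336,  0.009]), 0.71)]
driver []
36.2 [ 0.5467 -0.054   0.1933] [-2.8175  5.1059  3.6689] [ 1.4876  0.7161 -0.0683] [ 0.009   0.0192 -0.0089  0.0512  0.1231  0.005 ] 0.2412974280649626 theta -17.020254025041147
```

```bash
python3 -c "
from station import *
print(finish_job())"
```

```text
the job is handed in; nothing more can be done
None
```

I gripped the yellow handle, felt the weight over more than half a turn in both directions, and left the satellite with its heavy side as near straight down as I could measure. The job was handed in at about 36 s with the handle still gripped, but the palm had jammed on the wheel hub partway through.

- **Heavy side:** The force fit gave a drag of 3.7 N (3.8 N was given) and an imbalance of 3.0 N (2.6–3.2 N was given). It put the heavy side straight down at a turn of about -17 to -19°, give or take about 2.5°. Single passes gave anything from -10° to -21°, so this is an estimate.
- **Final state:** The wheel stood at -17.0° and did not move over the last half second. The opening was 21 mm, about 6 N was left on the wrist, and the joints were still.
- **The jam:** On the first forward sweep, at about 140°, the palm caught on the hub, which stands out from the wheel face. The wrist force rose to about 90 N before I backed off. That is under the 120 N limit, but the gripper's body may have pressed on the hub with more than the allowed 40 N. I opened the jaws briefly, gripped 7 mm further out, and stayed away from the bottom of the circle after that.
- **Bystanders:** The boards and caliper measured unchanged at the end. In the last look from above, the networks did not find the driver or the carton, but the picture taken just before the final nudge showed both where they were. I saw no contact with the satellite in the pictures.

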